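# Seat a lens blank in a drilling jig and swing the hold-down over it

## Robot

A 6-joint arm with a two-finger parallel gripper is mounted at the origin on a cart in front of the work surface, level with it; the furniture and walls round the work are solid. World frame = base frame: x ahead of the robot, y to its left, z up, the work surface at z = 0. Lengths are in m, angles in rad, forces in N, time in s.
With the tool pointing down it reaches from about 0.35 to 0.775 m from the base axis. Payload 5.5 kg.
Tool frame: the origin (TCP) lies at the very end of the fingers, on their centre line; the grasp point (between the pads) lies 19 mm behind it; z points along the fingers, x is the direction in which the jaws open and shut, and the axes are right-handed (so a half turn about z gives the same grasp; the last joint's range is limited). The gripper opens to 85 mm and grips with 20 to 120 N. Pads are 22 mm wide; open, the fingers measure 114 mm over their backs; the gripper's body (76 mm by 85 mm) begins 54 mm behind the grasp point. The pads swing forward as they close: fully open they stand 13 mm farther back than shut.
Start: joints at [1.044, 0.313, 0.046, 1.304, 0, 1.431], TCP at [0.217, 0.533, 0.231] pointing down, gripper open.
Joint ranges: [-2.76, 2.76], [-0.86, 1.69], [-1.03, 1.26], [-2.2, 2.34], [-1.47, 1.5], [-3.14, 3.14]. Speed limits (rad/s): [2.57, 2.57, 3.14, 3.14, 3.14, 3.14].

## Interface

Orientations are given as a unit quaternion [w, x, y, z].
In Python, from workcell import monitor, eyes, ticket gives the robot as it stands.
- The arm moves only by the tool send_rows, never from a script. Its argument "targets" is a list of rows, each a list of 5 numbers: the shift along the world's x, y, z in m, then the turn about the world's z in degrees, then the closure in counts, from 0 (fully open) to 255 (shut). A call has 1 to 12 rows; each row shifts and turns the commanded pose from where the row before left it; what a row does not reach is not made up. A row lasts 1/10 s, in which the tool goes at most 50 mm and 8.59 degrees, less where a joint would pass 70% of its speed; a pose out of reach is approached as far as the arm can. A call is refused whole if a number of a shift passes 0.05 or a number of a turn 8.59, either way. A call with a gripper value outside its range is refused whole. The fingers move at their own pace and stop on an object; "newtons" is the grip in N (left out, the last holds). Time passes only in rows, so rows that do not move let the fingers close. It gives the time, the measured TCP pose, the force and the opening at its end, in the units of the state.
- monitor.get_state(): the state, without advancing time (a new reading comes with each control period).
- eyes.read_camera(name): name is "scene" or "top"; returns a dict with "img" (480x640x3 uint8, red, green, blue), "z_map" (480x640 float32, m along the optical axis (not along the pixel's ray), 0 where there is no reading), "camera_matrix" (3x3 intrinsics, pixels), "pose" (4x4, takes a point from camera to world coordinates). Camera axes: x right, y down, z forward; pixel columns grow to the right and rows downward; lengths in m; the calibration is good to about 2 mm. A picture is of the moment at which its call begins.
- ticket.hand_in(): hands the job in, once; it reports no verdict.
Trained networks look in the newest picture that a camera, given by its name, has taken for a name from the list of things; names that differ only in an ending like _2 or _b are one class to them, and where a whole thing is asked for, a point or a joint stands for the part that bears it (a point fixed in the world has none). Each returns a list of dicts, best first, with "conf" (0 to 1); they miss things now and then, are a little off and sometimes report something else, mostly with a low value. They report only what shows in the picture. A call takes as long as a camera call. They do not tell look-alikes from the thing itself.
- eyes.spot_in(name, camera): "xyz" ([x, y, z] in m, in world coordinates, good to about 4 mm: the middle of the surface that is visible of it).
- eyes.tip_of(name, camera): "xyz" ([x, y, z] in m, in world coordinates, good to about 4 mm: a listed point, or the origin of a listed thing).
The state is a dict: "clock": time; "joint_pos": joint angles; "qvel": joint speeds; "tau": joint torques, N m; "tcp_pos": TCP position; "orientation": TCP orientation; "wrist_force": force on the tool from outside, world axes, zero at the start; "ft_torque": the same for the moment, N m; "finger_gap": finger opening in m.
Only numpy, scipy, OpenCV 4.12 (cv2) and the standard library are available. Lean on these libraries where they do the work, as an engineer would, in place of code of your own. Each camera call takes 0.05 s, during which the arm holds its last target.

## Task

With a fingertip, push the tinted lens blank along the white rails of the drilling jig until it sits home against both steel dowels, then push the red handle of the jig's hold-down round as far as it goes, so that its rubber nose clamps the lens. Only push: do not pick up or grip the lens or the handle, push gently, and leave the spare lens, the screwdriver and the marker where they lie.

Things in the scene. Friction and masses are not known exactly. Their poses are not given: they have to be found in the camera images.
- jig: Lens drilling jig, fixed on the bench. Origin: on the bench top under the centre of a lens that is home; z up, x along the rails away from the dowels (roughly away from the robot), y left. Dark plate 14 mm thick, x -90 to +66, y -68 to +64 mm, with 3 mm high screw heads at its corners.
- dowel_left (a point): Top centre of the left steel stop dowel, 8 mm diameter, at (-21, +30) mm on the jig, top at z = 25.5 mm; ground and slippery, so that a lens pushed towards the two dowels centres itself.
- dowel_right (a point): Top centre of the right stop dowel, likewise, at (-21, -30) mm.
- drill_bush (a point): Top centre of the steel drill bush at (0, -26) mm on the jig. Its aluminium bracket stands on the right, x -13 to +13, y -63 to -13 mm, top at z = 45 mm; the bush ends below at z = 31 mm and the lens slides under it.
- lens_home (a point): The point of the jig where the centre of the lens underside belongs: on the jig's origin axis at z = 20 mm (top of the rails). A lens centred here touches both dowels. Two white nylon rails, 9 mm wide and 6 mm above the plate, run along the jig's x from -34 to +30 mm at y = +26.5 and -26.5 mm, so the edge of the lens stands 6 mm above the plate and a fingertip can go lower than it.
- lens: The tinted (brownish) round lens blank that starts on the rails, 14 to 22 mm off its home in the jig's +x direction and up to 8 mm to either side. 65 mm diameter, edge 2 mm thick, domed top 7 mm high; about 45 g, loose. Origin: centre of its underside; z up. It is pushed by its far edge, towards -x of the jig, and slides on the rails.
- pivot (a point): Pivot of the hold-down: on the jig at (-49, 0) mm, at mid-height of the open bar (z = 40 mm). The axis is vertical; its bolt head ends at about z = 51 mm.
- holddown (a joint): Angle of the hold-down bar, rad. 0: open, handle to the jig's +y (left), nose to -y. It grows counterclockwise seen from above; at its stop, 1.57, the handle points to -x (towards the robot) and the nose to +x over the lens. Starts at 0 to 0.35, stays where left; 2 to 4 N turn it. The bar winds down 5 mm over the swing, so the nose presses on the lens in the last 0.3 rad.
- handle (a point): Middle of the red handle, on its axis, 66 mm from the pivot; 40 mm above the bench when open, 35 mm when closed. Round grip, 17 mm diameter, 37 to 88 mm from the pivot, in line with the steel bar (12 mm wide, 9 mm high). Two 6 mm stop pins stand beside the bar 28 mm from the pivot, top at z = 40 mm, one for each end of the swing.
- pad: Round rubber nose pad, 11 mm in diameter, sprung downwards under the nose of the hold-down, 36 mm from the pivot. Origin: middle of its lower end.
- lens_next: Clear spare lens blank, 65 mm diameter, 7 mm high, lying on the bench left of the jig; must not be disturbed. Origin: centre of its underside.
- driver_red: Small screwdriver with red handle, 150 mm long, 22 mm thick, lying along its y axis on the bench to the right of the jig and nearer; must not be disturbed. Origin: centre of its underside.
- marker_blue: Blue marker, 131 mm long, 14 mm thick, lying along its y axis on the bench beyond the jig; must not be disturbed. Origin: centre of its underside.
Not all that is in view belongs to the job. Leave any pink or turquoise look-alike of the lens alone.

How it is judged:
By the outcome, as a careful person would: the job done as asked, in the order asked, and still so for the second after the job is handed in, with the robot touching nothing.
It also fails if it takes over 46 s, if anything falls off the work surface, if the arm or the gripper's body presses on something with over 40 N, if the wrist force passes 120 N, or if a joint passes its speed limit or range.

## Working session

There is one attempt and no reset: what is moved stays moved. The work goes in short steps, Python scripts to look and compute and a tool call to move; the robot and the scene stay as the last step left them, time stands still between calls to the robot, and variables do not carry over. Pictures are saved under pics/ and viewed, and the job is handed in when it is done.

Besides the shell and the picture viewer there is one more tool, called after "Emit:" in YAML: its name, and indented under it one key for each argument. send_rows: Moves the arm, as the interface text tells. Its arguments: {"type":"object","properties":{"targets":{"type":"array"},"newtons":{"type":"number"}},"required":["targets"]}

```bash
mkdir -p pics
cat > h.py <<'E'
from workcell import monitor, eyes, ticket
import numpy as np, cv2
def shot(name,fn):
    d=eyes.read_camera(name); cv2.imwrite('pics/'+fn,d['img'][:,:,::-1]); return d
def proj(d,p):
    c=np.linalg.inv(d['pose'])@np.append(p,1); u=d['camera_matrix']@c[:3]; return u[:2]/u[2]
def world(d,u,v,z=None):
    K=d['camera_matrix']; r=np.linalg.inv(K)@[u,v,1]
    if z is None: c=r*d['z_map'][int(v),int(u)]; return (d['pose']@np.append(c,1))[:3]
    o=d['pose'][:3,3]; w=d['pose'][:3,:3]@r; return o+w*(z-o[2])/w[2]
E
python3 - <<'E'
from h import *
np.set_printoptions(precision=4,suppress=True)
s=monitor.get_state(); print(s['clock'],s['tcp_pos'],s['orientation'],s['finger_gap'])
for c in ['top','scene']:
    d=shot(c,c+'0.png'); print(c,d['pose'])
    for n in ['lens','dowel_left','dowel_right','drill_bush','lens_home','pivot','handle','pad','lens_next','jig']:
        for r in eyes.tip_of(n,c)[:3]: print(n,np.round(r['xyz'],4),round(r['conf'],2),proj(d,r['xyz']).round())
E
```

```text
0.0 [0.2167 0.5321 0.2304] [ 0.0004  0.8298  0.558  -0.0008] 0.08536070245349216
top [[ 0.0143 -0.988   0.154   0.3705]
 [-0.9999 -0.0133  0.0078  0.2514]
 [-0.0057 -0.1541 -0.988   1.2178]
 [ 0.      0.      0.      1.    ]]
lens [0.5465 0.3575 0.0208] 0.81 [257. 239.]
lens [ 0.7409 -0.0323 -0.0011] 0.72 [446. 152.]
lens [ 0.7482  0.0701 -0.0006] 0.7 [397. 148.]
dowel_left [0.4914 0.3723 0.0233] 0.64 [249. 266.]
dowel_right [0.5201 0.315  0.0218] 0.88 [278. 253.]
drill_bush [0.5391 0.3297 0.0421] 0.76 [270. 242.]
lens_home [0.5246 0.3544 0.0234] 0.76 [258. 250.]
pivot [0.5221 0.3138 0.0242] 0.61 [278. 251.]
pivot [0.4798 0.3299 0.0389] 0.59 [269. 272.]
handle [0.432  0.3744 0.0379] 0.96 [246. 296.]
lens_next [ 0.44    0.536  -0.0055] 0.76 [169. 292.]
jig [ 0.5219  0.3532 -0.0041] 0.56 [260. 253.]
scene [[-0.5522 -0.4458  0.7045 -0.1451]
 [-0.8336  0.2823 -0.4747  0.7442]
 [ 0.0127 -0.8495 -0.5275  0.6177]
 [ 0.      0.      0.      1.    ]]
lens [0.5422 0.3581 0.0218] 0.76 [273. 288.]
lens [ 0.741  -0.0302 -0.0002] 0.42 [363. 207.]
dowel_left [0.4962 0.3677 0.0219] 0.84 [281. 302.]
dowel_left [0.437  0.5355 0.0035] 0.34 [212. 365.]
dowel_right [0.5212 0.3146 0.024 ] 0.64 [298. 286.]
dowel_right [0.5248 0.3522 0.0204] 0.56 [280. 292.]
lens_home [0.5267 0.3543 0.0182] 0.86 [279. 293.]
lens_home [0.5415 0.3614 0.0211] 0.47 [272. 289.]
pivot [0.4815 0.3322 0.0427] 0.94 [301. 291.]
handle [0.4345 0.3746 0.0389] 0.59 [296. 315.]
lens_next [0.4344 0.5362 0.0055] 0.81 [212. 365.]
jig [0.5437 0.3594 0.0212] 0.74 [272. 288.]
jig [0.5259 0.3531 0.0025] 0.7 [280. 300.]
```

Run:
```python
import cv2
a=cv2.imread('pics/top0.png'); b=cv2.imread('pics/scene0.png')
cv2.imwrite('pics/topc.png',cv2.resize(a[190:340,160:360],None,fx=4,fy=4,interpolation=cv2.INTER_CUBIC))
cv2.imwrite('pics/scenec.png',cv2.resize(b[240:380,190:390],None,fx=4,fy=4,interpolation=cv2.INTER_CUBIC))
```

```text
(no output)
```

View pics/top0.png

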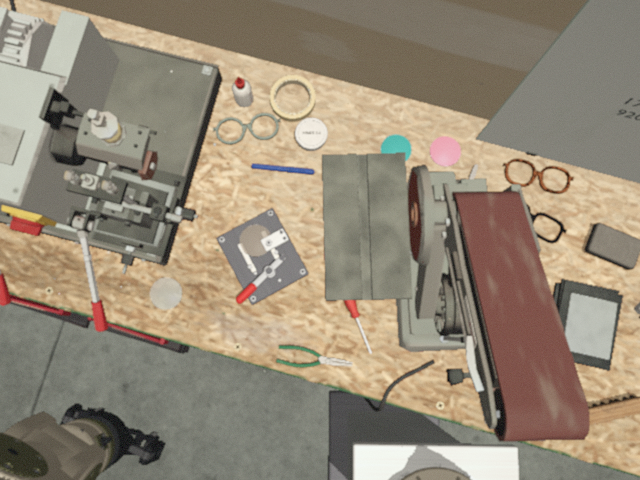

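View pics/topc.png

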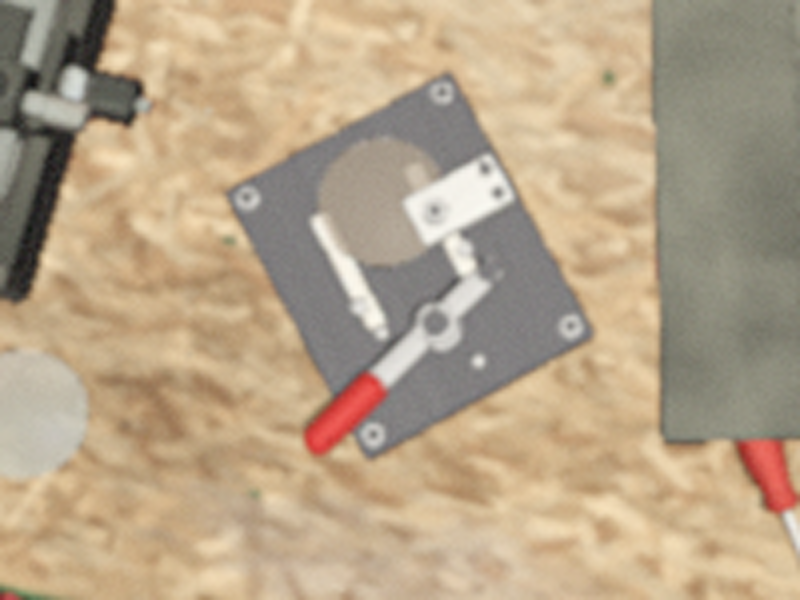

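View pics/scenec.png

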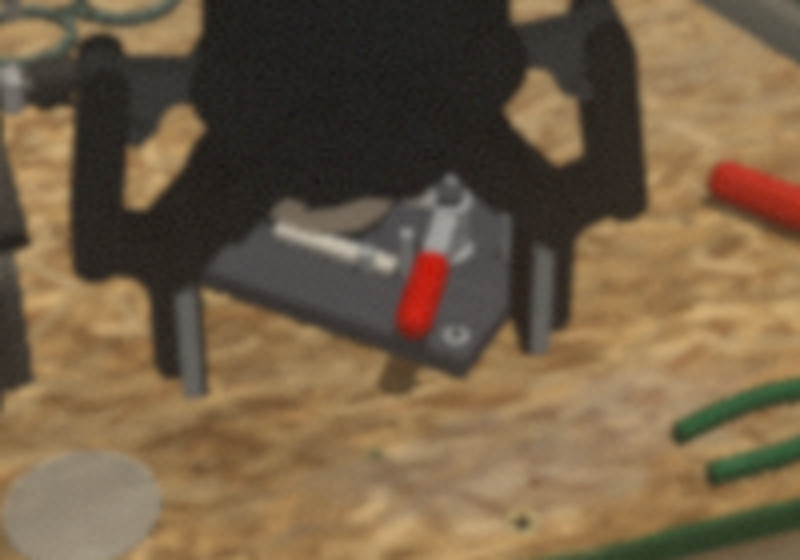

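View pics/scene0.png

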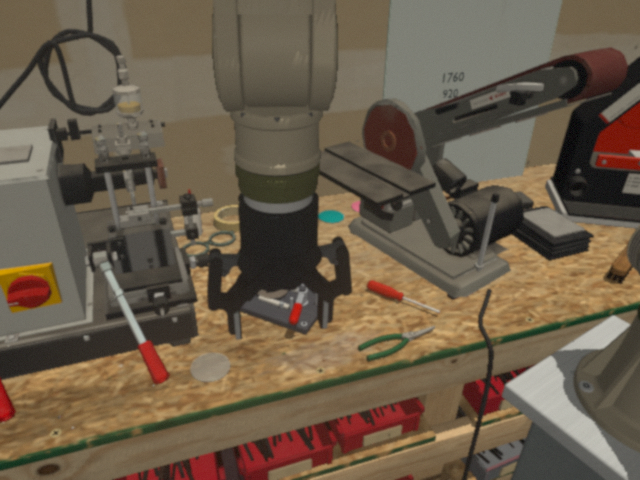

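The tinted lens is at top pixel (257,239), partly under the bush bracket. The turquoise (397,148) and pink (446,152) discs are the look-alikes, and the clear spare lens is at (169,292). Only the brownish lens on the jig rails fits the description, and the enlarged crop confirms it. The red handle runs from (160+77, 190+112) towards the pivot at (269,271). Next I fit the jig pose.

```bash
cat > m.py <<'E'
from h import *
from scipy.optimize import least_squares
np.set_printoptions(precision=4,suppress=True)
d=shot('top','t1.png')
cr=lambda u,v:(u/4+160-.375,v/4+190-.375)
pts=[((66,64,14),cr(227,190)),((66,-68,14),cr(448,72)),((-90,-68,14),cr(593,335)),((-90,64,14),cr(372,460)),
((0,-26,45),cr(435,210)),((-49,0,51),cr(436,321))]
def J(p,q):
    c,s=np.cos(p[2]),np.sin(p[2]); q=np.array(q)/1000
    return np.array([p[0]+c*q[0]-s*q[1],p[1]+s*q[0]+c*q[1],q[2]])
f=lambda p:np.concatenate([proj(d,J(p,q))-u for q,u in pts])
r=least_squares(f,[.525,.354,.49]);print(r.x,np.degrees(r.x[2]),r.fun.reshape(-1,2))
# corner from depth
for q,u in pts: print(q,world(d,u[0],u[1],q[2]/1000), world(d,*u))
p=r.x
def inv(w):
    c,s=np.cos(p[2]),np.sin(p[2]);e=np.array(w[:2])-p[:2];return np.array([c*e[0]+s*e[1],-s*e[0]+c*e[1]])*1000
for n,a in [('lens',(.5465,.3575)),('lens',(.5422,.3581)),('handle',(.432,.3744)),('handle',(.4345,.3746)),('dl',(.4914,.3723)),('dl',(.4962,.3677)),('dr',(.5201,.315)),('dr',(.5212,.3146)),('pivot',(.4798,.3299)),('pivot',(.4815,.3322)),('bush',(.5391,.3297))]: print(n,inv(a))
# handle ends in crop
for u in [(320,437),(372,388)]: print('h',inv(world(d,*cr(*u),.040)))
# lens left/far edges
for u in [(318,205),(378,137),(385,266)]: print('lensedge',inv(world(d,*cr(*u),.022)))
# obstacles: height map above 0.1
Z=d['z_map'];K=d['camera_matrix'];v,u=np.mgrid[:480,:640]
P=np.stack([(u-K[0,2])/K[0,0]*Z,(v-K[1,2])/K[1,1]*Z,Z],-1)@d['pose'][:3,:3].T+d['pose'][:3,3]
m=(Z>0)&(P[...,2]>.06)&(P[...,0]>.2)
for lo in np.arange(.2,.85,.05):
  k=m&(P[...,0]>=lo)&(P[...,0]<lo+.05); ys=P[...,1][k]; zs=P[...,2][k]
  L=ys>.353
  print(round(lo,2),'left ymin',ys[L].min() if L.any() else None, zs[L].max() if L.any() else None,'right ymax',ys[~L].max() if (~L).any() else None,zs[~L].max() if (~L).any() else None)
E
python3 m.py
```

```text
[0.5246 0.355  0.5201] 29.801416437062873 [[-1.2628  0.4108]
 [ 0.6773 -1.0868]
 [ 1.4939 -0.2049]
 [-1.1857  0.6108]
 [ 0.2427  0.0962]
 [ 0.0353  0.0923]]
(66, 64, 14) [0.5509 0.4408 0.014 ] [0.5529 0.4428 0.001 ]
(66, -68, 14) [0.6133 0.3301 0.014 ] [ 0.6166  0.3311 -0.002 ]
(-90, -68, 14) [0.4798 0.2542 0.014 ] [0.4797 0.2542 0.0152]
(-90, 64, 14) [0.4159 0.3634 0.014 ] [0.416  0.3637 0.0116]
(0, -26, 45) [0.5377 0.3329 0.045 ] [0.537  0.3326 0.0495]
(-49, 0, 51) [0.4822 0.3307 0.051 ] [0.4817 0.3303 0.0568]
lens [20.2948 -8.7052]
lens [16.8616 -6.0475]
handle [-70.6637  62.8658]
handle [-68.3949  61.7968]
dl [-20.1629  31.522 ]
dl [-18.2838  25.1447]
dr [-23.7362 -32.4641]
dr [-22.9805 -33.3579]
pivot [-51.3014   0.4944]
pivot [-48.6832   1.6453]
bush [  0.0569 -29.151 ]
h [-69.9884  76.6856]
h [-61.2502  43.183 ]
lensedge [34.843  24.3568]
lensedge [ 50.7779 -18.4698]
lensedge [-8.7222  9.493 ]
0.2 left ymin 0.460861475057887 0.7145098443786605 right ymax 0.011780688770901881 0.4635431595607665
0.25 left ymin 0.48730132087861144 0.7121679038856966 right ymax 0.06287563952290326
[... 430 characters left out ...]
414263 0.3360736476840015 right ymax 0.22795762831282307 0.343915368760518
0.55 left ymin 0.46152712314376354 0.38119653452077573 right ymax 0.23007910837699502 0.3454409587355921
0.6 left ymin 0.48887413734572827 0.45602262088619294 right ymax 0.23225866691969613 0.3301581111259253
0.65 left ymin 0.48281646899973424 0.4555418927834697 right ymax 0.2324419341353396 0.23073502443551308
0.7 left ymin 0.4710251678412067 0.3611708228535708 right ymax -0.1659641550611255 0.40509575876035653
0.75 left ymin 0.4592910828975009 0.3422071303401668 right ymax -0.09236109922745456 0.5327985518243604
0.8 left ymin 0.37424191796707257 0.26451908302279736 right ymax 0.012365248235609222 0.45824229083578205
```

```bash
cat >> m.py <<'E'
print('----')
for (u,v) in [(330,165),(345,200),(330,290),(370,290),(400,290),(420,210),(415,300),(175,200),(190,214),(165,250),(210,75),(150,160)]: print(u,v,world(d,u,v))
E
python3 m.py | sed -n '/----/,$p'
```

```text
----
330 165 [0.6455 0.2186 0.2271]
345 200 [0.5849 0.193  0.2279]
330 290 [0.4337 0.2169 0.2246]
370 290 [0.4351 0.1502 0.2174]
400 290 [0.4353 0.1016 0.2245]
420 210 [0.5541 0.0815 0.3043]
415 300 [0.4261 0.0527 0.0856]
175 200 [0.6036 0.5035 0.1223]
190 214 [0.5778 0.4747 0.1205]
165 250 [0.5125 0.5233 0.0985]
210 75 [0.8649 0.4537 0.089 ]
150 160 [0.6347 0.5101 0.2824]
```

Emit:
send_rows:
  targets:
    - [0.01,-0.024,0,4.35,255]
    - [0.01,-0.024,0,4.35,255]
    - [0.02,-0.024,0,4.35,255]
    - [0.03,-0.024,0,4.35,255]
  newtons: 20

```text
clock: 1.6
tcp_pos: [0.2864, 0.4358, 0.2316]
orientation: [-0.0, 0.734, 0.679, 0.0]
wrist_force: [0.9, -0.1, 0.2]
finger_gap: 0.0281
```

Emit:
send_rows:
  targets:
    - [0.037,-0.006,0,4.35,255]
    - [0.037,-0.006,0,4.35,255]
    - [0.037,-0.006,0,4.35,255]
    - [0.037,-0.006,0,4.35,255]
    - [0.037,-0.006,-0.02,4.35,255]
    - [0.037,-0.006,-0.02,4.35,255]
    - [0.037,-0.006,-0.02,4.35,255]
    - [0.037,-0.006,-0.02,4.35,255]
    - [0.005,-0.002,-0.02,0,255]
    - [0,0,0,0,255]

```text
clock: 2.6
tcp_pos: [0.5874, 0.3846, 0.1268]
orientation: [-0.002, 0.501, 0.866, -0.003]
wrist_force: [-0.1, -0.3, 0.1]
finger_gap: 0.0002
```

Run:
```python
from h import *
s=monitor.get_state();print(s['clock'],s['tcp_pos'],s['orientation'],s['joint_pos'],s['finger_gap'])
q=s['orientation'];print(np.degrees(2*np.arctan2(q[2],q[1])))
d=shot('top','t2.png'); cv2.imwrite('pics/t2c.png',cv2.resize(d['img'][150:330,160:360,::-1],None,fx=3,fy=3,interpolation=2))
d=shot('scene','s2.png'); cv2.imwrite('pics/s2c.png',cv2.resize(d['img'][180:380,170:400,::-1],None,fx=3,fy=3,interpolation=2))
```

```text
2.6 [0.58744212 0.38460143 0.12682242] [-0.00185217  0.50069693  0.86561615 -0.00280018] [ 4.65481122e-01  6.10632246e-01  2.54932892e-01  1.22181157e+00
  2.33160460e-05 -5.65013470e-02] 0.00021874234566017611
119.907387973965
```

View pics/t2c.png

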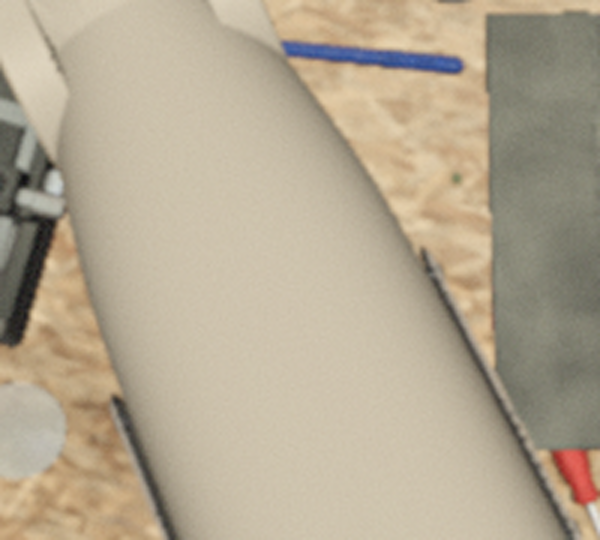

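View pics/s2c.png

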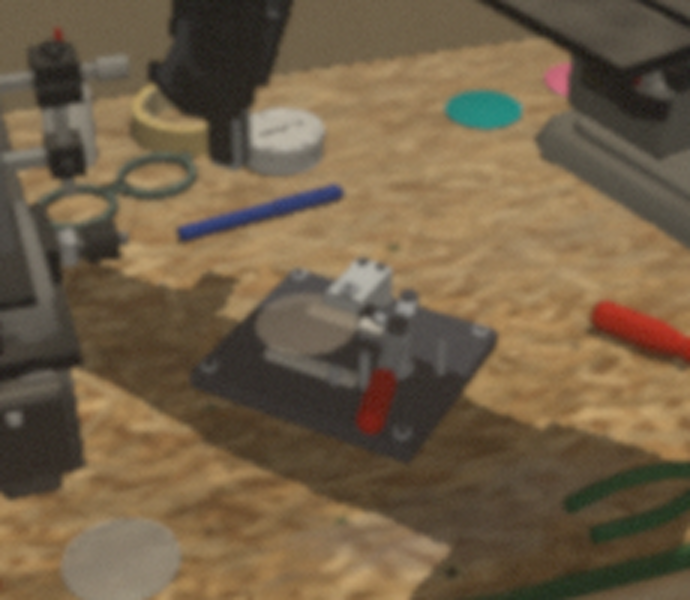

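```bash
cat > m2.py <<'E'
from h import *
np.set_printoptions(precision=2,suppress=True)
a=np.radians(29.8)
def J(q,p=(.5246,.355)):
    q=np.array(q)/1000;c,s=np.cos(a),np.sin(a);return np.array([p[0]+c*q[0]-s*q[1],p[1]+s*q[0]+c*q[1],q[2]])
def overlay(d,img,sc,u0,v0,lens,th,p=(.5246,.355)):
    P=lambda q:tuple(int(t) for t in ((proj(d,J(q,p))-[u0,v0]+.5)*sc))
    def poly(qs,col,cl=True): cv2.polylines(img,[np.array([P(q) for q in qs])],cl,col,1,cv2.LINE_AA)
    poly([(66,64,14),(66,-68,14),(-90,-68,14),(-90,64,14)],(0,255,255))
    poly([(13,-13,45),(13,-63,45),(-13,-63,45),(-13,-13,45)],(0,255,255))
    for y in (22,31): poly([(30,y,20),(-34,y,20)],(255,255,0))
    t=np.linspace(0,2*np.pi,60)
    poly([(lens[0]+32.5*np.cos(x),lens[1]+32.5*np.sin(x),21) for x in t],(0,255,0))
    for y in(30,-30): poly([(-21+4*np.cos(x),y+4*np.sin(x),25.5) for x in t],(255,0,255))
    z=40-5*th/1.57
    poly([(-49-r*np.sin(th),r*np.cos(th),z) for r in(-36,37,88)],(255,0,0))
if __name__=='__main__':
    import sys
    fn,lx,ly,th=sys.argv[1],*map(float,sys.argv[2:5])
    d=shot('scene',fn+'.png');im=d['img'][250:340,220:350,::-1]
    big=cv2.resize(im,None,fx=6,fy=6,interpolation=2);overlay(d,big,6,220,250,(lx,ly),th)
    cv2.imwrite('pics/'+fn+'o.png',big)
    for n in ['lens','pivot','handle','pad','dowel_left','drill_bush']:
        for r in eyes.tip_of(n,'scene')[:1]:
            e=np.array(r['xyz'])[:2]-[.5246,.355];c,s=np.cos(a),np.sin(a)
            print(n,np.array([c*e[0]+s*e[1],-s*e[0]+c*e[1]])*1000,r['xyz'][2]*1000,r['conf'])
E
python3 m2.py s3 18.5 -7 .318
```

```text
lens [  51.27 -353.76] -0.3 0.7
pivot [-48.77   0.96] 43.3 0.93
handle [-68.25  61.33] 40.800000000000004 0.58
dowel_left [-19.64  28.88] 21.0 0.79
drill_bush [ -1.66 -28.66] 40.9 0.6
```

View pics/s3o.png

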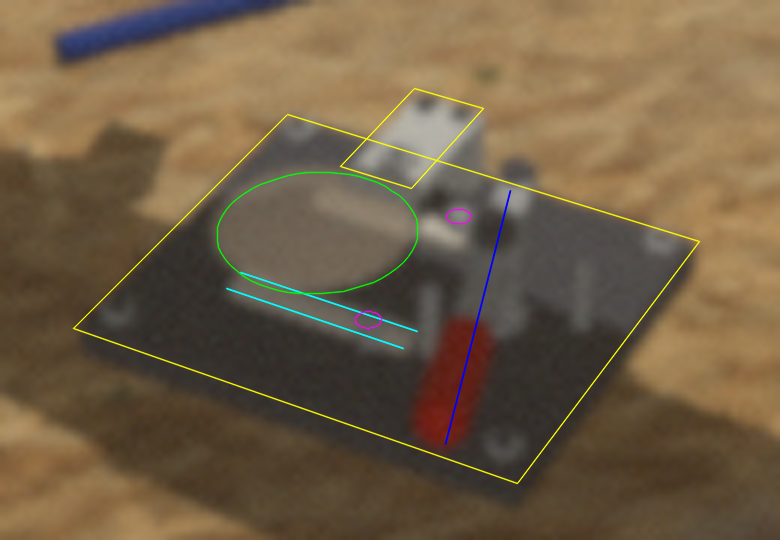

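Emit:
send_rows:
  targets:
    - [0,0,-0.02,0,255]
    - [0,0,-0.02,0,255]
    - [0,0,-0.02,0,255]
    - [0,0,-0.02,0,255]
    - [0,0,-0.015,0,255]
    - [0,0,-0.008,0,255]
    - [0,0,-0.004,0,255]
    - [0,0,-0.002,0,255]
    - [0,0,0,0,255]

```text
clock: 3.95
tcp_pos: [0.5884, 0.3868, 0.0229]
orientation: [0.0, 0.5, 0.866, 0.0]
wrist_force: [0.3, -0.3, -0.3]
finger_gap: 0.0001
```

```bash
python3 m2.py s4 18.5 -7 .318
```

```text
lens [17.44 -2.15] 18.9 0.79
handle [-69.28  61.34] 41.5 0.74
dowel_left [-22.29  28.09] 19.099999999999998 0.94
drill_bush [ -4.55 -25.86] 45.1 0.83
```

View pics/s4o.png

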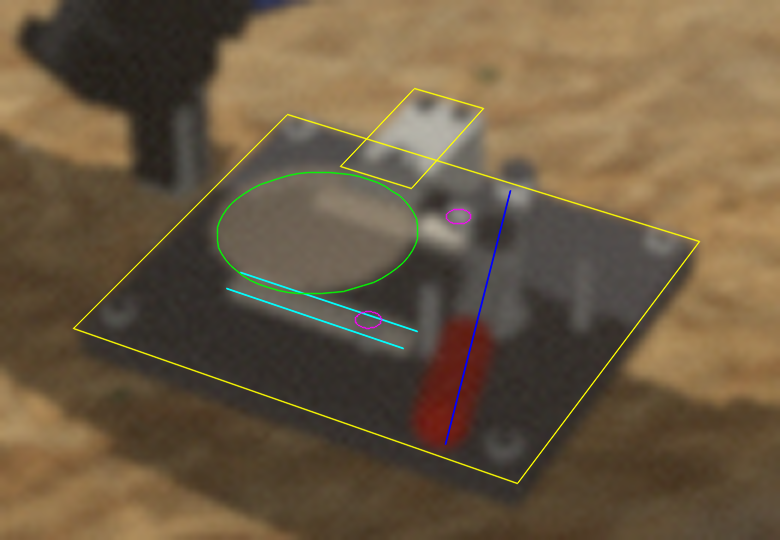

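Emit:
send_rows:
  targets:
    - [0,0,-0.003,0,255]
    - [0,0,-0.002,0,255]
    - [-0.0026,-0.0015,0,0,255]
    - [-0.0026,-0.0015,0,0,255]
    - [-0.0026,-0.0015,0,0,255]
    - [-0.0026,-0.0015,0,0,255]
    - [-0.0026,-0.0015,0,0,255]
    - [-0.0026,-0.0015,0,0,255]
    - [0,0,0,0,255]

```text
clock: 5.2
tcp_pos: [0.5719, 0.3773, 0.0174]
orientation: [-0.0, 0.5, 0.866, -0.0]
wrist_force: [0.6, -0.1, 0.3]
finger_gap: 0.0003
```

```bash
python3 m2.py s5 10 -6 .318
```

```text
lens [  -4.01 -445.86] -1.0 0.55
pivot [-52.17   1.87] 44.8 0.88
handle [-64.71  62.87] 42.3 0.75
dowel_left [-20.2  26.9] 20.400000000000002 0.69
drill_bush [ -0.02 -25.8 ] 42.5 0.67
```

View pics/s5o.png

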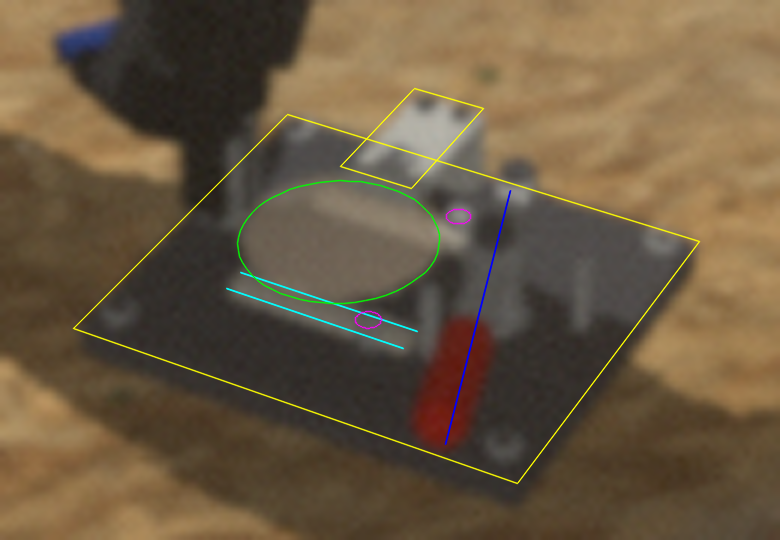

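Emit:
send_rows:
  targets:
    - [-0.0017,-0.001,0,0,255]
    - [-0.0017,-0.001,0,0,255]
    - [-0.0017,-0.001,0,0,255]
    - [-0.0009,-0.0005,0,0,255]
    - [-0.0009,-0.0005,0,0,255]
    - [0,0,0,0,255]

```text
clock: 6.15
tcp_pos: [0.5655, 0.3735, 0.0176]
orientation: [0.0, 0.5, 0.866, 0.0]
wrist_force: [-0.2, 0.5, 0.7]
finger_gap: -0.0
```

Emit:
send_rows:
  targets:
    - [-0.0009,-0.0005,0,0,255]
    - [0,0,0,0,255]

```text
clock: 6.35
tcp_pos: [0.5642, 0.3728, 0.0173]
orientation: [-0.0, 0.5, 0.866, -0.0]
wrist_force: [1.2, 1.5, 0.1]
finger_gap: -0.0001
```

```bash
python3 m2.py s6 0 0 .318
```

```text
lens [0.56 1.98] 17.3 0.9
pivot [-46.38   1.32] 42.4 0.72
handle [-67.65  62.37] 40.2 0.84
pad [-0.08 -1.34] 18.9 0.46
dowel_left [-20.24  25.42] 18.5 0.79
drill_bush [ -0.96 -27.22] 45.3 0.83
```

View pics/s6o.png

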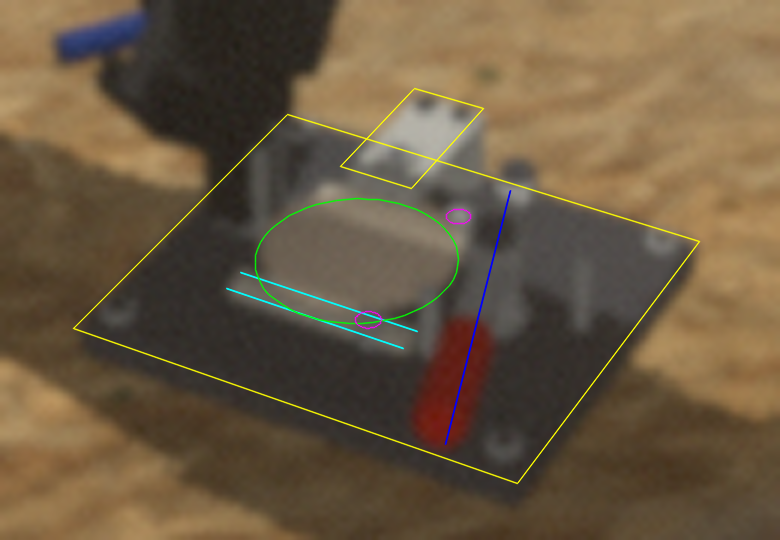

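Emit:
send_rows:
  targets:
    - [-0.0009,-0.0005,0,0,255]
    - [0,0,0,0,255]

```text
clock: 6.9
tcp_pos: [0.5634, 0.3724, 0.0172]
orientation: [-0.0, 0.5, 0.866, -0.0]
wrist_force: [-1.1, -0.3, 0.3]
finger_gap: 0.0001
```

Emit:
send_rows:
  targets:
    - [-0.0009,-0.0005,0,0,255]
    - [0,0,0,0,255]

```text
clock: 7.1
tcp_pos: [0.5626, 0.3719, 0.0173]
orientation: [-0.0, 0.5, 0.866, -0.0]
wrist_force: [0.3, -0.1, -0.1]
finger_gap: -0.0003
```

Emit:
send_rows:
  targets:
    - [-0.0009,-0.0005,0,0,255]
    - [0,0,0,0,255]

```text
clock: 7.3
tcp_pos: [0.562, 0.3715, 0.0175]
orientation: [0.0, 0.5, 0.866, 0.0]
wrist_force: [0.7, 0.6, 0.7]
finger_gap: -0.0002
```

Emit:
send_rows:
  targets:
    - [-0.0009,-0.0005,0,0,255]
    - [0,0,0,0,255]

```text
clock: 7.5
tcp_pos: [0.5614, 0.3711, 0.0176]
orientation: [0.0, 0.5, 0.866, 0.0]
wrist_force: [1.6, -0.2, -0.2]
finger_gap: -0.0003
```

```bash
python3 m2.py s7 0 0 .318
```

```text
lens [-217.41 -103.55] -2.3 0.74
pivot [-49.37  -2.5 ] 42.4 0.9
handle [-66.15  60.36] 42.0 0.97
dowel_left [-24.41  27.  ] 20.299999999999997 0.64
drill_bush [ -0.57 -29.17] 42.5 0.71
```

View pics/s7o.png

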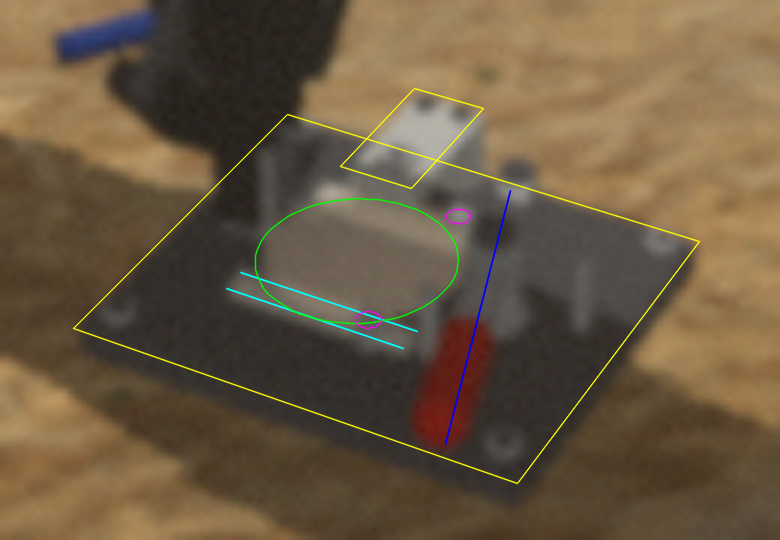

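Run:
```python
import cv2,numpy as np
ims=[]
for n in('s6','s7'):
    b=cv2.imread(f'pics/{n}.png')[268:315,250:310].astype(float)
    b=np.clip((b-30)*1.9,0,255).astype('uint8')
    ims.append(cv2.resize(b,None,fx=6.6,fy=10,interpolation=cv2.INTER_CUBIC))
cv2.imwrite('pics/cmp.png',np.hstack(ims))
```

```text
(no output)
```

View pics/cmp.png

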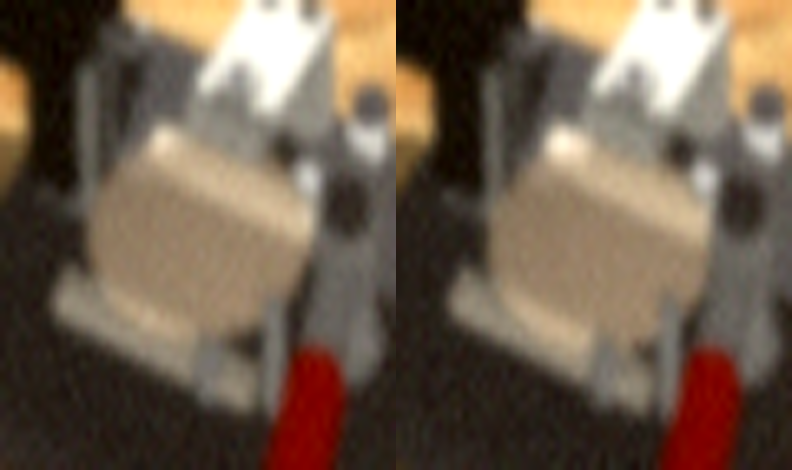

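Emit:
send_rows:
  targets:
    - [-0.0009,-0.0005,0,0,255]
    - [0,0,0,0,255]

```text
clock: 8.05
tcp_pos: [0.5605, 0.3708, 0.0176]
orientation: [0.0, 0.5, 0.866, 0.001]
wrist_force: [4.1, 1.5, -0.5]
finger_gap: 0.0002
```

Emit:
send_rows:
  targets:
    - [-0.0009,-0.0005,0,0,255]
    - [0,0,0,0,255]

```text
clock: 8.25
tcp_pos: [0.5595, 0.3704, 0.0177]
orientation: [0.0, 0.5, 0.866, 0.001]
wrist_force: [3.8, 1.7, -0.3]
finger_gap: -0.0
```

Run:
```python
from h import *
s=monitor.get_state(); print(s['tcp_pos'],s['wrist_force'],s['ft_torque'])
d=shot('scene','s8.png')
ims=[]
for n in('s7','s8'):
    b=cv2.imread(f'pics/{n}.png')[268:315,250:310].astype(float)
    b=np.clip((b-30)*1.9,0,255).astype('uint8')
    ims.append(cv2.resize(b,None,fx=6.6,fy=10,interpolation=cv2.INTER_CUBIC))
cv2.imwrite('pics/cmp2.png',np.hstack(ims))
```

```text
[0.55954936 0.37043742 0.01765424] [ 3.78426272  1.65480534 -0.25515331] [ 0.23178298 -0.78740748  0.02648379]
```

View pics/cmp2.png

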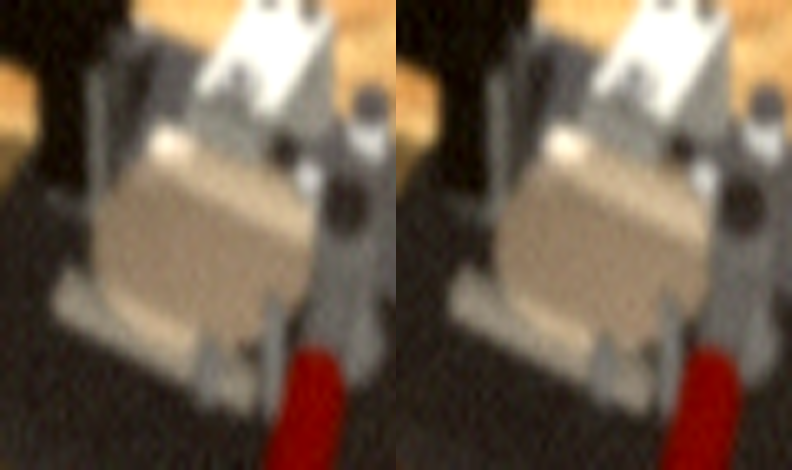

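Emit:
send_rows:
  targets:
    - [-0.0009,-0.0005,0,0,255]
    - [0,0,0,0,255]

```text
clock: 8.5
tcp_pos: [0.5579, 0.3704, 0.0175]
orientation: [-0.001, 0.499, 0.866, 0.001]
wrist_force: [2.0, 5.5, -0.6]
finger_gap: -0.0
```

Run:
```python
from h import *
d=shot('scene','s9.png')
ims=[]
for n in('s8','s9'):
    b=cv2.imread(f'pics/{n}.png')[258:315,240:310].astype(float)
    b=np.clip((b-30)*1.9,0,255).astype('uint8')
    ims.append(cv2.resize(b,None,fx=5.6,fy=9,interpolation=cv2.INTER_CUBIC))
cv2.imwrite('pics/cmp3.png',np.hstack(ims))
for n in['lens','dowel_left','dowel_right','drill_bush','pivot','lens_home']:
  for r in eyes.tip_of(n,'scene')[:2]: print(n,np.round(r['xyz'],4),round(r['conf'],2))
```

```text
lens [0.5165 0.3523 0.0208] 0.81
lens [ 0.7484  0.0734 -0.0025] 0.69
dowel_left [0.4936 0.3696 0.0214] 0.56
dowel_right [0.518 0.317 0.023] 0.72
drill_bush [0.5352 0.331  0.0447] 0.72
pivot [0.4829 0.3303 0.0429] 0.82
lens_home [0.526  0.3535 0.0206] 0.71
lens_home [0.4948 0.3677 0.021 ] 0.48
```

View pics/cmp3.png

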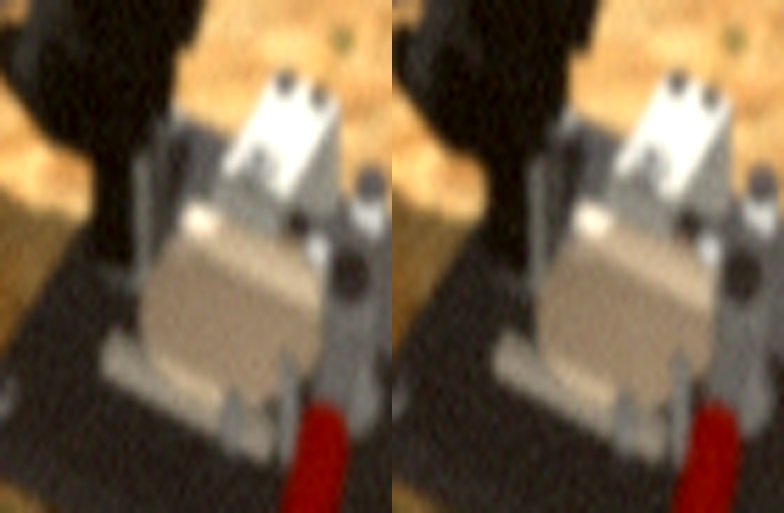

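Emit:
send_rows:
  targets:
    - [0.0017,0.001,0,0,255]
    - [0.0026,0.0015,0,0,255]
    - [0.0043,0.0025,0,0,255]
    - [0.0043,0.0025,0,0,255]
    - [0.0043,0.0025,0,0,255]
    - [0,0,0,0,255]

```text
clock: 9.45
tcp_pos: [0.5763, 0.3798, 0.0172]
orientation: [0.0, 0.5, 0.866, 0.0]
wrist_force: [-0.0, -0.1, 0.3]
finger_gap: 0.0002
```

```bash
cat > m3.py <<'E'
from m2 import *
import sys
from scipy.optimize import least_squares
fn=sys.argv[1]; th=float(sys.argv[2])
d=shot('scene',fn+'.png')
c6=lambda u,v:np.array([u/6+220-.4,v/6+250-.4])
# points seen in s3o
pts=[((66,64,14),c6(76,333)),((66,-68,14),c6(287,116)),((-90,-68,14),c6(697,243)),((-90,64,14),c6(517,488)),((13,-63,45),c6(417,92)),((-13,-63,45),c6(482,110)),((-13,-13,45),c6(413,190)),((13,-13,45),c6(348,170))]
r=least_squares(lambda p:np.concatenate([proj(d,J(q,p))-u for q,u in pts]),[.5246,.355]);print(r.x,r.fun.reshape(-1,2))
b=d['img'][258:318,235:315,::-1].astype(float);b=np.clip((b-30)*1.7,0,255).astype('uint8')
big=cv2.resize(b,None,fx=9,fy=9,interpolation=2);cv2.imwrite('pics/'+fn+'c.png',big.copy())
overlay(d,big,9,235,258,(0,0),th,r.x);cv2.imwrite('pics/'+fn+'o.png',big)
E
python3 m3.py s10 .318
```

```text
[0.52 0.36] [[-0.32 -0.31]
 [ 0.2   0.14]
 [ 0.64  0.21]
 [ 0.38 -0.16]
 [-0.24 -0.24]
 [ 0.5   0.22]
 [-0.04  0.21]
 [-1.11 -0.2 ]]
```

View pics/s10o.png

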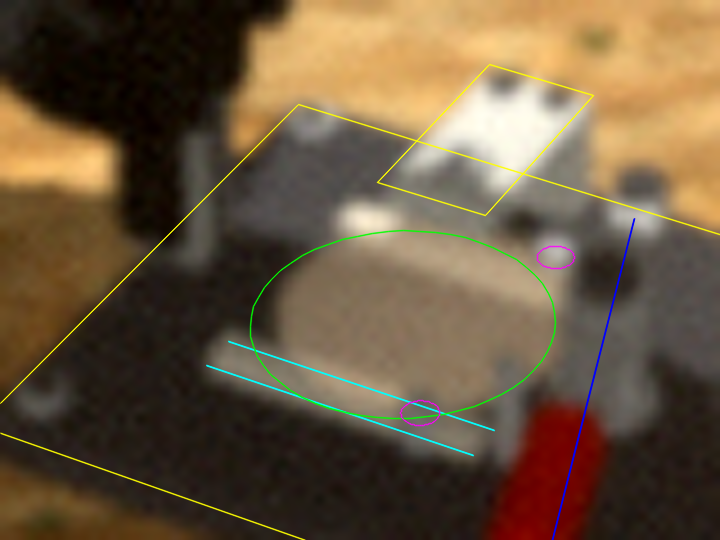

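View pics/s10c.png

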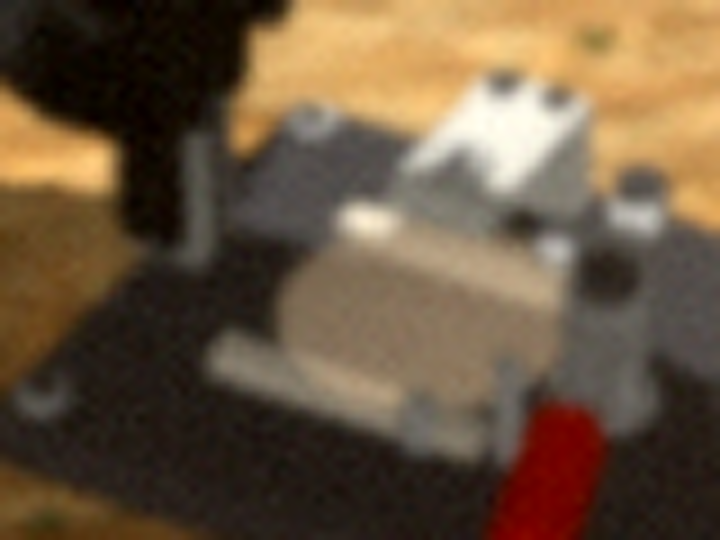

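Run:
```python
from h import *
np.set_printoptions(precision=1,suppress=True,linewidth=220)
d=shot('scene','s11.png')
a=np.radians(29.8);Z=d['z_map'];K=d['camera_matrix'];v,u=np.mgrid[:480,:640]
P=np.stack([(u-K[0,2])/K[0,0]*Z,(v-K[1,2])/K[1,1]*Z,Z],-1)@d['pose'][:3,:3].T+d['pose'][:3,3]
c,s=np.cos(a),np.sin(a);e=P[...,:2]-[.5246,.355]
X=(c*e[...,0]+s*e[...,1])*1e3;Y=(-s*e[...,0]+c*e[...,1])*1e3
for lo in range(54,-100,-6):
    row=[]
    for yl in range(48,-66,-6):
        m=(Z>0)&(X>=lo)&(X<lo+6)&(Y<yl)&(Y>=yl-6)
        row.append(int(round(np.median(P[...,2][m])*1e3)) if m.any() else -9)
    print('%4d'%(lo+3),' '.join('%3d'%r for r in row))
```

```text
57 455 323 250 343 140  85  43  17  14  -9  -9  -9  16  15  16  15  16  19  18
  51 461 319 246 343  98  72  45  34  15  36  16  16  16  15  51  94 105  19  18
  45 464 319 240 251 118 110  76  47  51  83  65  16  69  75  84  90  98 102 106
  39 474 324 279 256 200 112  97  96  16 103 106  98  15  15  16  15  16  15  16
  33 476 345 327 236 251 198  16  15  16  16  16  16  15 103  17  15  16  17  15
  27 472 347 374 284 247 229 200 194 194 192 194 242 252 339 256 219  -9  -9  -9
  21 467 344 375 383 391 275 243 236 235 239 233 160 425 425 341 424  -9  -9  -9
  15 475 334 333 338 350 360 368 370 375 373 370 373 366 361 350 319  -9  -9  -9
   9 481 433 432 312 315 320 319 318 316 319 317 321 319 322 312  43  43  43  -9
   3 480 454  24  26  27  29  29  29  29  28  40  42  47 435  44  43  43  43  43
  -3 479 515 443  26  28  27 236  30  29  29  39  45 439 243  43  42  21  43  43
  -9 482 518 449  26  26  29 448  29  29  29  39  41 244  43  43  16  24  44  15
 -15 482 521  25  25  27  28  29  29  29  28  29  27  41  42  43  43  29  22  26
 -21 489 472 460 461  26  28  28  29  29  28  27 
[... 303 characters left out ...]
  45  51  52  -9  45  46  44  45  17  15  15  15  14
 -51 486 480 475 472  45  46  45  49  52  -9  44  16  16  15  15  16  16  16  15
 -57 487 480 477 473  46  45  39  32  36  18  15  15  16  15  16  15  16  15  16
 -63 488 482  46  42  17  16  15  15  14  15  15  15  16  17  -9  16  16  16  15
 -69 268 484 480  16  15  16  15  16  15  16  16  -9  -9  15  16  15  15  14  15
 -75 491 485 482  16  16  16  16  16  16  28  17  15  16  15  16  16  16  18  19
 -81 492 487 485 249  16  15  15  15  15  26  15  16  15  15  15  15  16  18  19
 -87 491 489  16  16  14  16  15  16  13  15  13  14  14  14  15  15  15  14  14
 -93 497 494   7   9   3   3   6   3   3   4   2   6   1   3   2   2   2   2   3
```

```bash
cat > dm.py <<'E'
from h import *
import sys
d=shot(sys.argv[1],sys.argv[2]+'.png')
a=np.radians(29.8);Z=d['z_map'];K=d['camera_matrix'];v,u=np.mgrid[:480,:640]
P=np.stack([(u-K[0,2])/K[0,0]*Z,(v-K[1,2])/K[1,1]*Z,Z],-1)@d['pose'][:3,:3].T+d['pose'][:3,3]
c,s=np.cos(a),np.sin(a);e=P[...,:2]-[.5246,.355]
X=(c*e[...,0]+s*e[...,1])*1e3;Y=(-s*e[...,0]+c*e[...,1])*1e3;H=P[...,2]*1e3
for lo in range(60,-72,-4):
    row=[]
    for yl in range(48,-60,-4):
        m=(Z>0)&(X>=lo)&(X<lo+4)&(Y<yl)&(Y>=yl-4)&(H<60)
        row.append('%2d'%round(np.median(H[m])) if m.any() else ' .')
    print('%4d'%(lo+2),' '.join(row))
E
python3 dm.py scene s12
```

```text
62 16 17 17 16 15 15 15 15 15 36 15 15  .  .  .  .  .  .  .  .  . 14 15 15 15 15 15
  58 17 15 15 15 15 16 14 15 15 38 18 14 14  .  .  .  .  .  . 15 14 16 15 15 13 16 18
  54 15 15 14 15 15 18 15 14 16 33 16 16  .  .  .  .  . 16 15 15 15 15 15 15 15 18 18
  50 15 15 17 15 15 15 16 14 16 41 37 35 15 15 56 16 31 16 15 16 15 15 15 15 16 17 17
  46 15 16 16 16 16 15 15 16 16 15 43 36 38 34 31 14 16 17 16  . 15 16 16 16 15 14 14
  42 15 15 16 15 15 16 15 15 14 14 36 16 16 17 15 15 15 15 15 14 15 16 16 16 15 16 15
  38 16 16 15 15 15 15 16 15 14 15 16 16 15 14 15 16 16 15 15 17 16 16 17 15 16 16 16
  34 15 16 15 16 15 16 17 17 14 16 14 16 15 16 15 16 14 15 16 17 16 16 16 16 16 16 15
  30 15 17 15 15 16 20 21  . 16 15 16 16  .  . 18  . 17 16 20  .  . 16 15 15  .  .  .
  26 16 15 16 15 19 21 22  . 15 16 20 24 24  . 23  .  . 21 22 20  .  . 15  .  .  .  .
  22 16 16 14 15 18 21  .  . 20 24 24 25 26 25  . 23 24 21 23 22  .  .  .  .  .  .  .
  18 14 16 16 18 20 22 23 25 24 24 25 25 26 26  . 25 24 23 22  .  .  .  .  .  .  .  .
  14 16 15 15 16 18 22 22 24 27 26 27 28 27 27 26 26 34 25  . 22 20 41
[... 1035 characters left out ...]
  .  .  . 16
 -38 15 16 15 16 29 26 38  . 16 23 22 24  .  .  .  . 44 44 45 46 47 48 48 14 15 15 15
 -42 15 16 16 16 29 32 18  .  . 45 37 46 46  .  . 46 44 45 46 46 49 47 18 15 16 16 15
 -46 14 15  .  .  .  .  .  . 43 44 47 50 51  .  . 45 45 46 44 45 43 16 16 15 16  . 15
 -50  .  .  .  .  . 43 44 44 45 44 49 52 51 51  . 44 45 17 16 16 16 16 16 15 16 16 16
 -54 46 45  . 44 45 45 45 45 45 25 43 46 49 45 45 14 16 14 16 16 17 16 15 15 15 15 16
 -58 49 49  . 45 45 45 30 44 16 24 26 31 32 19 14 16 16 14 16 16 16 15 16  . 14 15 15
 -62 49 49 46 44 40 40 18 16 15 16 16 17 15 15 16 14 16 15 14 15 15  . 16 16 15 15 16
 -66 33 45 17 15 15 16 16 16 16 17 16 15 16 16 15 14 16 16  .  .  . 16 17 15  . 14 16
```

Emit:
send_rows:
  targets:
    - [0,0,0.03,0,255]
    - [0,0,0.04,0,255]
    - [0,0,0.04,0,255]
    - [-0.03,0,0.02,0,255]
    - [-0.04,0.005,0,0,255]
    - [-0.04,0.015,0,0,255]
    - [-0.04,0.02,0,0,255]
    - [-0.04,0.02,0,0,255]
    - [-0.04,0.02,0,0,255]
    - [-0.03,0.02,0,0,255]
    - [-0.02,0.02,0,0,255]
    - [0,0,0,0,255]

```text
clock: 10.8
tcp_pos: [0.2925, 0.5013, 0.1476]
orientation: [-0.0, 0.498, 0.867, 0.0]
wrist_force: [-0.6, -0.7, -0.9]
finger_gap: 0.0
```

Run:
```python
from m2 import *
d=shot('top','t5.png')
b=d['img'][205:295,205:325,::-1].astype(float);b=np.clip((b-20)*1.4,0,255).astype('uint8')
big=cv2.resize(b,None,fx=6.5,fy=6.5,interpolation=2);cv2.imwrite('pics/t5c.png',big.copy())
overlay(d,big,6.5,205,205,(0,0),.318);cv2.imwrite('pics/t5o.png',big)
for n in['lens','dowel_left','dowel_right','handle','pivot']:
  for r in eyes.tip_of(n,'top')[:1]: print(n,np.round(np.array(r['xyz'])*1000),round(r['conf'],2))
```

```text
lens [748.  69.  -2.] 0.97
dowel_left [491. 372.  25.] 0.92
dowel_right [521. 314.  24.] 0.71
handle [519. 351.  21.] 0.34
pivot [478. 330.  40.] 0.87
```

View pics/t5o.png

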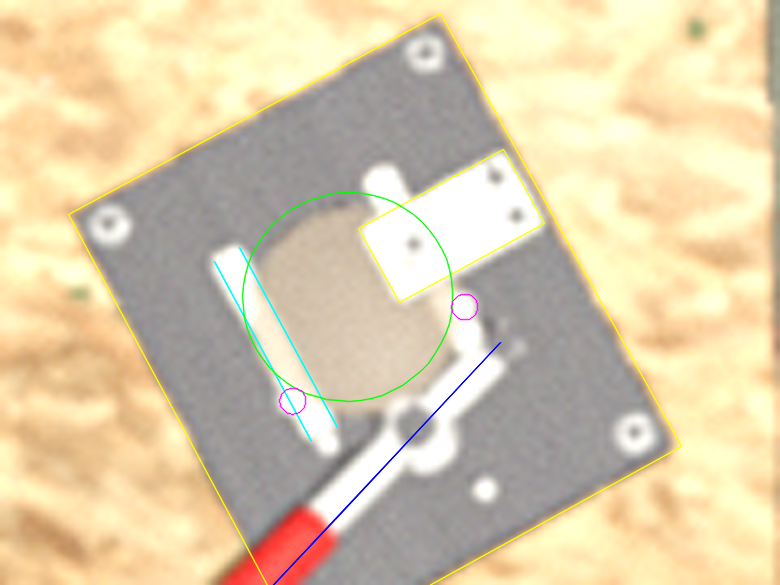

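View pics/t5c.png

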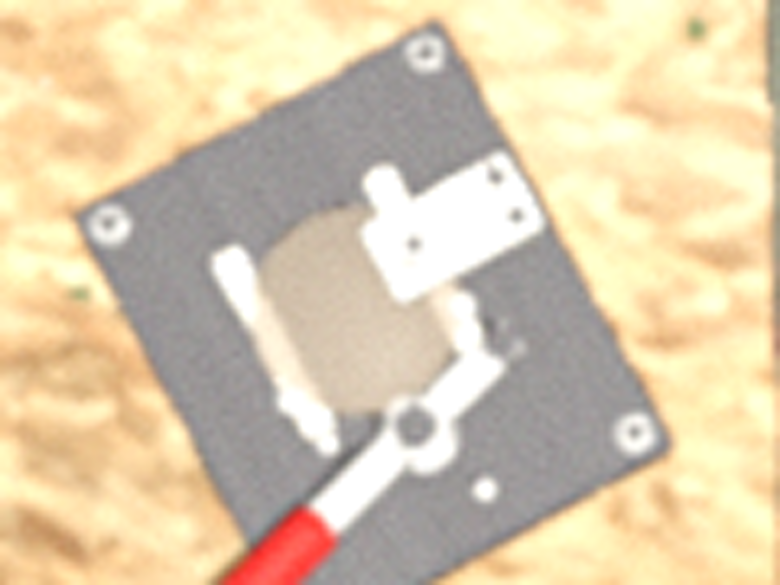

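Run:
```python
from m2 import *
d=shot('top','t6.png')
import m2
u0,v0,sc=235,225,12
b=d['img'][225:275,235:295,::-1].astype(float);b=np.clip((b-40)*1.25,0,255).astype('uint8')
big=cv2.resize(b,None,fx=sc,fy=sc,interpolation=cv2.INTER_CUBIC)
def circ(c,R,z,col):
    t=np.linspace(0,2*np.pi,90)
    pts=[((proj(d,J((c[0]+R*np.cos(x),c[1]+R*np.sin(x),z)))-[u0,v0]+.5)*sc).astype(int) for x in t]
    cv2.polylines(big,[np.array(pts)],True,col,1,cv2.LINE_AA)
circ((0,0),32.5,21,(0,255,0)); circ((-4,0),32.5,21,(0,0,255))
for y in(30,-30):circ((-21,y),4,25.5,(255,0,255))
circ((0,-26),3,45,(255,0,255));circ((-49,0),6,51,(255,0,255))
cv2.imwrite('pics/t6o.png',big)
```

```text
(no output)
```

View pics/t6o.png

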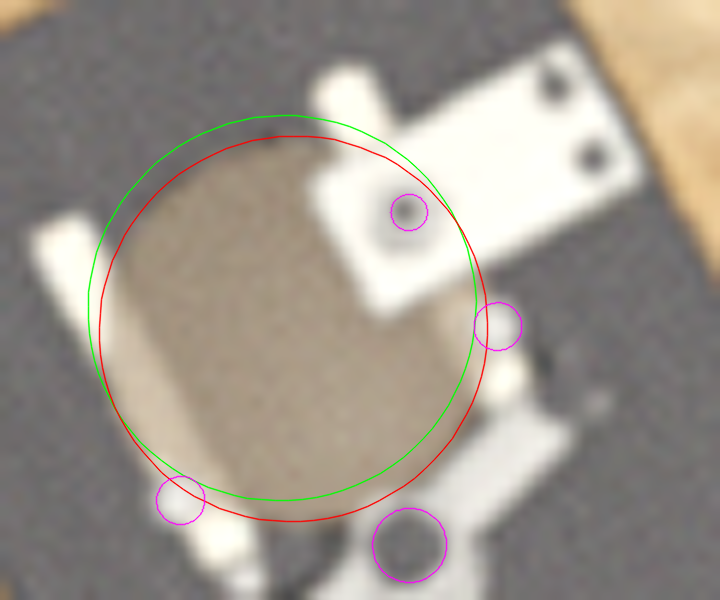

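Run:
```python
from h import *
from scipy.optimize import least_squares
d=shot('top','t7.png'); im=cv2.imread('pics/top0.png')
# subpixel screw heads: centroid of bright in 9x9
g=cv2.cvtColor(im,cv2.COLOR_BGR2GRAY).astype(float)
W=[]
for u,v in [(247,197),(442,93),(570,326),(373,434)]:
    x,y=u/4+160-.4,v/4+190-.4; xi,yi=int(round(x)),int(round(y))
    w=g[yi-4:yi+5,xi-4:xi+5]; w=np.clip(w-110,0,None); 
    yy,xx=np.mgrid[yi-4:yi+5,xi-4:xi+5]; c=((w*xx).sum()/w.sum(),(w*yy).sum()/w.sum()); print((x,y),c)
    W.append(world(d,*c,.017)[:2])
W=np.array(W); print(W*1e3)
for i,j in((0,3),(1,2),(0,1),(3,2)): e=W[i]-W[j]; print(np.linalg.norm(e)*1e3,np.degrees(np.arctan2(e[1],e[0])))
m=W.mean(0); 
for a in (28.5,29,29.8):
    t=np.radians(a);R=np.array([[np.cos(t),-np.sin(t)],[np.sin(t),np.cos(t)]]);print(a,m-R@[-.012,-.002])
    o=m-R@[-.012,-.002]
    for n,u,z in [('bush',(160+435/4-.4,190+210/4-.4),.045),('bolt',(160+436/4-.4,190+321/4-.4),.051),('dl',(160+362/4-.4,190+304/4-.4),.0255),('dr',(160+465/4-.4,190+248/4-.4),.0255)]:
        print(n,(R.T@(world(d,*u,z)[:2]-o))*1e3)
```

```text
(221.35, 238.85) (np.float64(220.88369230769231), np.float64(239.0236923076923))
(270.1, 212.85) (np.float64(269.8905735003296), np.float64(212.56229400131838))
(302.1, 271.1) (np.float64(302.19354838709677), np.float64(271.0364787458547))
(252.85, 298.1) (np.float64(252.84615384615384), np.float64(298.3015513897867))
[[546.69526846 431.03481933]
 [602.4585719  333.19374657]
 [484.07213922 265.66361874]
 [428.30251823 363.07288226]]
136.51252029881186 29.857461398031525
136.2925735599053 29.701350671611543
112.61625783941848 119.68044037779472
112.24444416249058 119.79238549032212
28.5 [0.52497361 0.35572481]
bush [  0.3287459  -26.10529565]
bolt [-49.45118916  -1.58273327]
dl [-21.76203963  27.55757427]
dr [-20.6430484  -30.76797384]
29 [0.52490794 0.35580822]
bush [  0.11792074 -26.21196503]
bolt [-49.44612184  -1.25593002]
dl [-21.5037327   27.64163759]
dr [-20.89376405 -30.69145458]
29.8 [0.52480136 0.35594049]
bush [ -0.22131229 -26.37879754]
bolt [-49.4320829   -0.73317305]
dl [-21.08894443  27.77144107]
dr [-21.29349238 -30.56448151]
```

Run:
```python
from h import *
from scipy.optimize import least_squares
d=eyes.read_camera('top'); 
t=np.radians(29.77);R=np.array([[np.cos(t),-np.sin(t)],[np.sin(t),np.cos(t)]]);o=np.array([.5248,.3559])
from scipy.ndimage import map_coordinates as mc
def prof(fn,c,lab):
    im=cv2.imread('pics/'+fn).astype(float)
    print(fn)
    pts=[]
    for ang in range(0,360,15):
        n=np.array([np.cos(np.radians(ang)),np.sin(np.radians(ang))])
        rr=np.arange(24,42,1.0); vals=[]
        for r in rr:
            w=o+R@((np.array(c)+r*n)/1e3); u=proj(d,[w[0],w[1],.021])
            px=[mc(im[...,k],[[u[1]],[u[0]]],order=1)[0] for k in range(3)]
            vals.append(px[2]-px[0])  # red - blue : tint
        print(ang,' '.join('%3d'%x for x in vals))
prof('top0.png',(20,-5),0); prof('t7.png',(-3,0),0)
```

```text
top0.png
0  27  27  26  26  27  26  24  22  17  11   8   6   3   2   1   1   1   8
15  27  27  27  27  28  28  26  22  17  11   6   2   1   1   1   1   0   1
30  28  28  28  28  28  28  25  22  16  11   8   5   3   2   0   1   1   1
45  27  28  28  28  27  26  24  21  16  10   5   3   2   2   3   2   2   2
60  27  27  27  28  29  28  26  22  16  11   5   3   2   2   2   2   3   3
75  27  28  27  27  28  28  25  22  20  19  16  14  11   9   6   2   1   1
90  27  27  28  30  29  27  24  21  17  15  13  11  11   9   5   2   1   2
105  28  28  28  29  29  29  27  23  20  17  16  16  15  13  10   7   4   2
120  28  27  28  28  29  27  24  20  17  15  15  16  16  16  17  17  17  15
135  26  26  27  28  27  26  24  22  16   9   6   5   7  10  13  15  16  17
150  28  27  27  28  28  28  28  25  22  13   4   3   2   2   2   2   3   2
165  27  28  28  28  28  28  26  23  17  10   6   3   2   2   1   1   1   3
180  26  26  26  26  26  26  24  20  16  12   7   4   2   2   2   2   2   1
195  25  24  24  23  22  22  21  20  17  14   9   4   2   2   3   3   2   1
210   9  10  10  10  10   9   9   9
[... 1847 characters left out ...]
   6   7   7   7
225  28  28  28  28  27  27  29  29  28  27  23  19  18  16  16  15  15  15
240  31  30  30  30  29  27  24  18  13  10   8   7   6   6   6   5   5   4
255  10  11  12  13  14  15  15  16  17  16  12   8   6   5   5   5   4   4
270   8   8   9   9   9   8   9  10  10  10  10  10  10  10   9   9   9   9
285   7   7   6   4   5   6   7   7   7   7   9   9  10  10  10  10   9   9
300   9   9  10  10  10  10  10  10  10   9   9   9   9   8   7   7   5   3
315  10  10  10  13  15  16  17  15  14  13  13  14  15  16  16  16  16  15
330  28  27  27  27  25  23  18  12   9   5   4   3   2   2   2   2   2   2
345  28  28  29  26  23  19  14   9   5   3   2   2   2   2   2   1   1   1
```

Run:
```python
import cv2,numpy as np
a=cv2.imread('pics/top0.png')[228:278,240:290]; b=np.mean([cv2.imread(f'pics/{n}.png').astype(float) for n in('t5','t6','t7')],0)[228:278,240:290]
o=[]
for x in(a,b):
    x=np.clip(x.astype(float)*.95-20,0,255).astype('uint8'); o.append(cv2.resize(x,None,fx=8,fy=8,interpolation=cv2.INTER_LANCZOS4))
cv2.imwrite('pics/z1.png',np.hstack(o))
a=cv2.imread('pics/s3.png')[270:312,250:300]; b=cv2.imread('pics/s12.png')[270:312,250:300]
o=[]
for x in(a,b):
    x=np.clip(x.astype(float)*1.9-40,0,255).astype('uint8'); o.append(cv2.resize(x,None,fx=8,fy=12,interpolation=cv2.INTER_LANCZOS4))
cv2.imwrite('pics/z2.png',np.hstack(o))
```

```text
(no output)
```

View pics/z1.png

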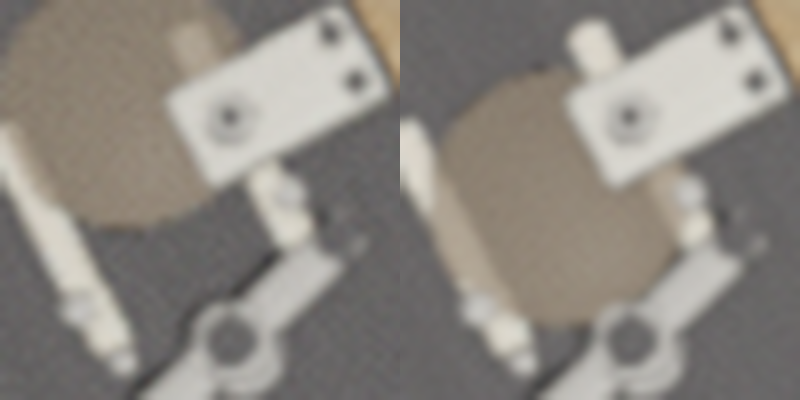

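View pics/z2.png

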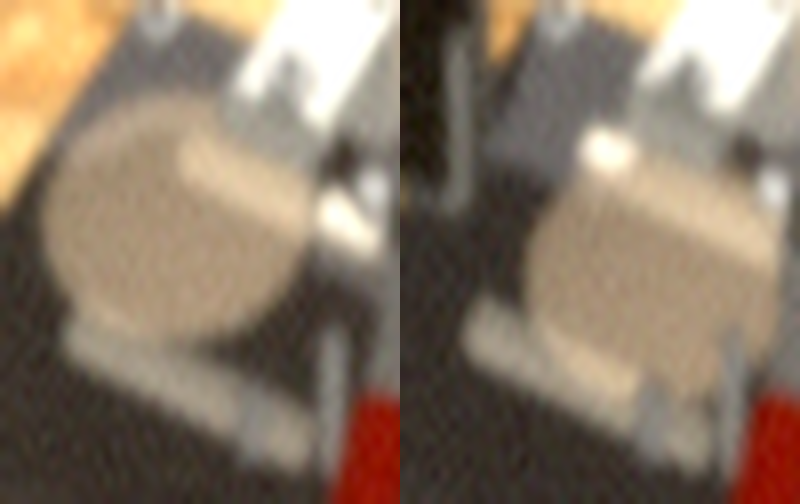

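Run:
```python
from h import *
D=[eyes.read_camera('top') for _ in range(8)];d=D[0]
cv2.imwrite('pics/tavg.png',np.mean([x['img'] for x in D],0)[:,:,::-1])
Z=np.array([x['z_map'] for x in D]);Z[Z==0]=np.nan;Z=np.nanmedian(Z,0);np.save('zt.npy',Z);np.savez('cam.npz',K=d['camera_matrix'],pose=d['pose'])
t=np.radians(29.77);R=np.array([[np.cos(t),-np.sin(t)],[np.sin(t),np.cos(t)]]);o=np.array([.5248,.3559])
K=d['camera_matrix'];v,u=np.mgrid[:480,:640]
P=np.stack([(u-K[0,2])/K[0,0]*Z,(v-K[1,2])/K[1,1]*Z,Z],-1)@d['pose'][:3,:3].T+d['pose'][:3,3]
Q=(P[...,:2]-o)@R*1e3;H=P[...,2]*1e3
print('      ',' '.join('%4d'%y for y in range(46,-60,-4)))
for lo in range(44,-60,-4):
    row=[]
    for yl in range(48,-60,-4):
        m=(Q[...,0]>=lo)&(Q[...,0]<lo+4)&(Q[...,1]<yl)&(Q[...,1]>=yl-4)
        row.append('%4.1f'%np.nanmean(H[m]) if m.any() else '  . ')
    print('%5d '%(lo+2),' '.join(row))
print(monitor.get_state()['clock'])
```

```text
46   42   38   34   30   26   22   18   14   10    6    2   -2   -6  -10  -14  -18  -22  -26  -30  -34  -38  -42  -46  -50  -54  -58
   46  15.0 14.9 15.3 13.8 15.1 15.4 14.3 15.1 14.5 14.5 15.4 15.6 14.4 15.5 14.1 14.6 14.3 14.0 14.4 14.9 14.0 14.7 15.1 14.9 13.5 14.3 15.1
   42  15.7 15.5 15.8 14.8 15.1 13.7 15.1 14.8 14.5 14.2 15.0 15.6 14.3 14.4 15.0 15.1 14.9 15.1 14.6 14.7 14.0 14.5 14.5 15.7 15.5 15.1 14.2
   38  15.0 15.2 14.5 13.6 14.2 15.7 14.9 14.4 13.5 14.4 14.3 14.9 14.8 14.2 15.1 13.9 14.2 14.5 14.4 14.1 14.6 15.0 14.8 14.4 15.0 14.6 15.5
   34  15.8 14.5 14.6 14.6 14.4 14.3 14.5 13.6 13.3 15.0 14.3 15.1 15.5 14.6 14.5 15.2 14.1 14.9 13.6 13.8 14.5 15.1 14.3 15.5 14.9 14.3 14.2
   30  14.4 14.6 15.0 14.9 15.8 18.4 17.3 15.0 14.9 14.2 15.3 14.9 14.8 15.3 14.5 14.6 14.6 14.8 18.6 15.8 14.5 14.3 14.5 15.1 15.1 15.0 14.8
   26  15.3 14.0 14.4 15.2 15.9 21.1 18.0 13.8 15.9 14.2 17.8 22.3 20.5 22.5 17.8 15.6 14.9 16.2 20.9 20.7 15.1 14.8 14.0 14.2 14.8 14.3 14.3
   22  15.4 15.9 15.2 14.6 16.7 20.6 18.7 14.3 22.3 23.5 24.0 23.8 23.6 24.1 24.3 24.2 17.2 14.0 20.3 20.8 14.9 14.
[... 2149 characters left out ...]
.1 14.5
  -42  15.0 14.7 14.6 14.0 14.8 26.4 22.8 14.4 14.1 14.5 44.8 46.8 47.7 44.4 43.4 44.1 44.2 44.3 44.1 45.5 41.3 34.0 29.0 14.4 14.5 13.9 13.8
  -46  13.4 15.5 14.9 14.3 13.9 14.8 12.9 14.3 43.1 43.9 45.2 50.4 50.1 49.1 43.9 43.8 43.9 33.4 31.7 29.8 23.4 22.8 14.5 14.3 14.2 14.3 14.6
  -50  14.5 14.5 14.9 15.6   .  43.3 43.8 43.8 43.7 43.5 46.0 50.9 49.7 50.5 38.4 26.8 28.8 26.4 14.8 15.8 14.1 14.5 14.2 14.4 15.1 14.4 15.4
  -54  42.3 43.1 44.5 43.4 43.5 43.4 42.9 44.5 44.0 43.7 39.9 50.0 50.0 40.9 32.9 14.6 14.8 14.1 13.4 13.5 14.5 14.1 14.3 15.1 15.2 13.8 14.6
11.65[ WARN:0@11.792] global loadsave.cpp:1063 imwrite_ Unsupported depth image for selected encoder is fallbacked to CV_8U.
```

The top-camera colour edges and the depth map both put the lens about 5 mm past home, at jig x ≈ -5.5 and y ≈ -1. Screws, bush and dowels all fit the jig frame to within 1 mm, so I overpushed. Plan: lay the fingertip lightly on the dome, nudge the lens back outward, then push it in again more gently while watching its measured position.

Emit:
send_rows:
  targets:
    - [0.03,-0.02,0,0,255]
    - [0.04,-0.025,0,0,255]
    - [0.04,-0.025,0,0,255]
    - [0.04,-0.025,0,0,255]
    - [0.04,-0.025,-0.02,0,255]
    - [0.0373,-0.0167,-0.03,0,255]
    - [0,0,-0.03,0,255]
    - [0,0,-0.02,0,255]
    - [0,0,-0.008,0,255]
    - [0,0,0,0,255]

```text
clock: 12.65
tcp_pos: [0.5203, 0.3633, 0.0389]
orientation: [-0.001, 0.5, 0.866, -0.001]
wrist_force: [-0.1, -0.1, 0.9]
finger_gap: -0.0001
```

```bash
cat > lp.py <<'E'
# lens position from scene depth + tcp in jig frame
from h import *
import sys
t=np.radians(29.77);R=np.array([[np.cos(t),-np.sin(t)],[np.sin(t),np.cos(t)]]);o=np.array([.5248,.3559])
s=monitor.get_state();print('t',s['clock'],'tcp jig',((np.array(s['tcp_pos'][:2])-o)@R*1e3).round(1),np.round(s['tcp_pos'][2]*1e3,1),'F jig',(np.array(s['wrist_force'][:2])@R).round(1),round(s['wrist_force'][2],1))
def grab(n=3):
    D=[eyes.read_camera('scene') for _ in range(n)]
    return D[0],np.mean([x['img'] for x in D],0)
def crop(im,fn):
    b=np.clip((im[255:320,235:320,::-1]-30)*1.7,0,255).astype('uint8');cv2.imwrite('pics/'+fn,cv2.resize(b,None,fx=9,fy=9,interpolation=cv2.INTER_CUBIC))
if len(sys.argv)>1:
    d,im=grab();crop(im,sys.argv[1])
E
python3 lp.py a1.png
```

```text
t 12.65 tcp jig [-0.3  8.7] 38.9 F jig [-0.1 -0. ] 0.9
```

View pics/a1.png

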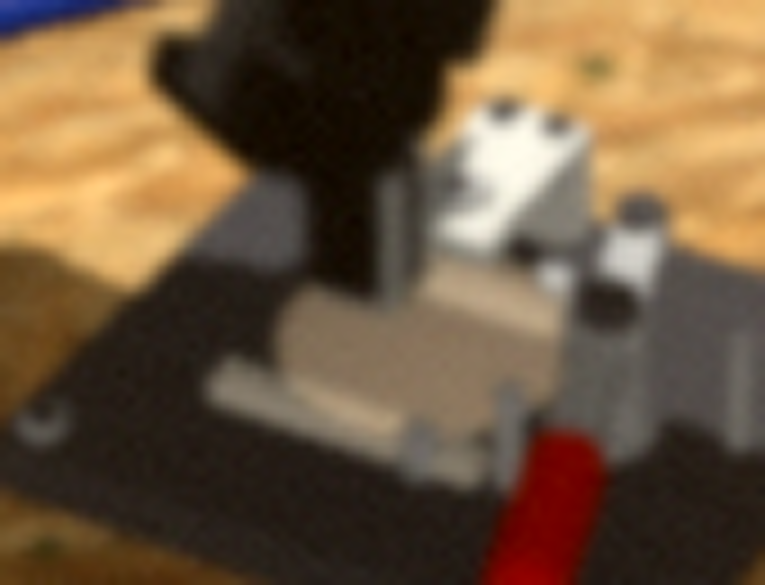

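Emit:
send_rows:
  targets:
    - [0,0,-0.006,0,255]
    - [0,0,-0.004,0,255]
    - [0,0,-0.001,0,255]
    - [0,0,0,0,255]

```text
clock: 13.2
tcp_pos: [0.521, 0.3636, 0.029]
orientation: [-0.0, 0.5, 0.866, -0.0]
wrist_force: [0.9, -0.8, 0.6]
finger_gap: -0.0
```

Emit:
send_rows:
  targets:
    - [0,0,-0.001,0,255]
    - [0,0,0,0,255]

```text
clock: 13.4
tcp_pos: [0.5213, 0.3637, 0.0282]
orientation: [-0.0, 0.5, 0.866, 0.0]
wrist_force: [0.8, -1.2, 0.2]
finger_gap: 0.0002
```

Emit:
send_rows:
  targets:
    - [0,0,-0.0007,0,255]
    - [0,0,0,0,255]

```text
clock: 13.6
tcp_pos: [0.5212, 0.3637, 0.0275]
orientation: [-0.0, 0.5, 0.866, 0.0]
wrist_force: [-0.0, -0.3, 0.4]
finger_gap: -0.0002
```

Emit:
send_rows:
  targets:
    - [0,0,-0.0007,0,255]
    - [0,0,0,0,255]

```text
clock: 13.8
tcp_pos: [0.5214, 0.3637, 0.027]
orientation: [0.0, 0.5, 0.866, 0.0]
wrist_force: [0.4, 0.0, 1.5]
finger_gap: 0.0002
```

Emit:
send_rows:
  targets:
    - [0,0,-0.0005,0,255]
    - [0,0,0,0,255]

```text
clock: 14.0
tcp_pos: [0.5214, 0.3637, 0.0269]
orientation: [0.0, 0.5, 0.866, 0.0]
wrist_force: [-1.2, -0.1, 3.7]
finger_gap: -0.0002
```

Emit:
send_rows:
  targets:
    - [0.0017,0.001,0,0,255]
    - [0.0017,0.001,0,0,255]
    - [0.0017,0.001,0,0,255]
    - [0.0017,0.001,0,0,255]

```text
clock: 14.4
tcp_pos: [0.5273, 0.3673, 0.0266]
orientation: [-0.0, 0.5, 0.866, -0.001]
wrist_force: [-3.6, -1.5, 4.9]
finger_gap: 0.0001
```

```bash
python3 lp.py a2.png
```

```text
t 14.4 tcp jig [7.8 8.7] 26.6 F jig [-3.9  0.5] 4.9
```

View pics/a2.png

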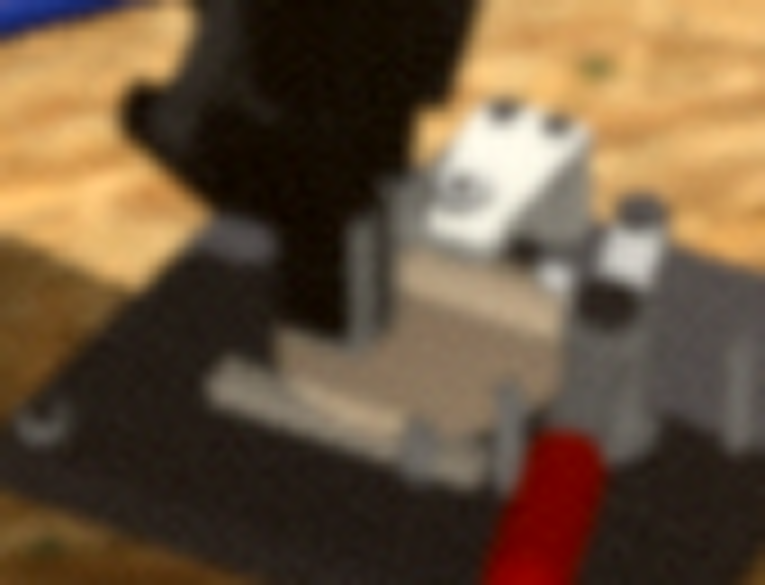

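Emit:
send_rows:
  targets:
    - [0,0,0.008,0,255]
    - [-0.002,0.004,0.012,0,255]
    - [-0.0095,0.011,0,0,255]
    - [-0.0095,0.011,0,0,255]
    - [-0.0093,0.0107,0,0,255]
    - [0,0,-0.01,0,255]
    - [0,0,0,0,255]

```text
clock: 15.25
tcp_pos: [0.4959, 0.4043, 0.0343]
orientation: [-0.001, 0.499, 0.867, -0.001]
wrist_force: [-0.4, -1.2, -0.3]
finger_gap: -0.0001
```

```bash
python3 lp.py a3.png
```

```text
t 15.25 tcp jig [-1.  56.4] 34.3 F jig [-0.9 -0.8] -0.3
```

View pics/a3.png

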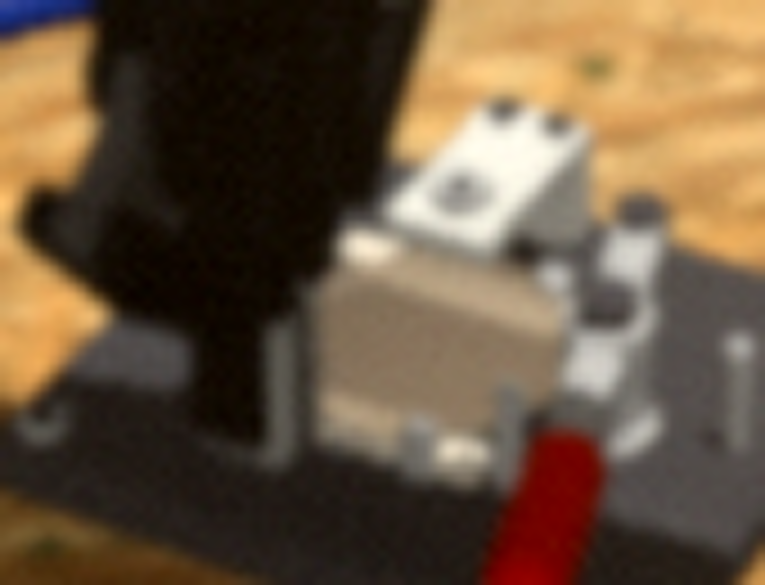

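Emit:
send_rows:
  targets:
    - [0,0,-0.01,0,255]
    - [0,0,-0.0068,0,255]
    - [0,0,0,0,255]
    - [0.002,-0.0035,0,0,255]
    - [0.002,-0.0035,0,0,255]
    - [0,0,0,0,255]

```text
clock: 16.0
tcp_pos: [0.5024, 0.3969, 0.0198]
orientation: [0.0, 0.5, 0.866, 0.0]
wrist_force: [-0.0, 0.3, 0.6]
finger_gap: 0.0004
```

Emit:
send_rows:
  targets:
    - [0.0005,-0.0009,0,0,255]
    - [0,0,0,0,255]

```text
clock: 16.2
tcp_pos: [0.5025, 0.3964, 0.0198]
orientation: [0.0, 0.5, 0.866, 0.0]
wrist_force: [1.0, 0.1, -0.6]
finger_gap: 0.0
```

```bash
python3 lp.py a4.png
```

```text
t 16.2 tcp jig [ 0.7 46.3] 19.8 F jig [ 0.9 -0.4] -0.6
```

View pics/a4.png

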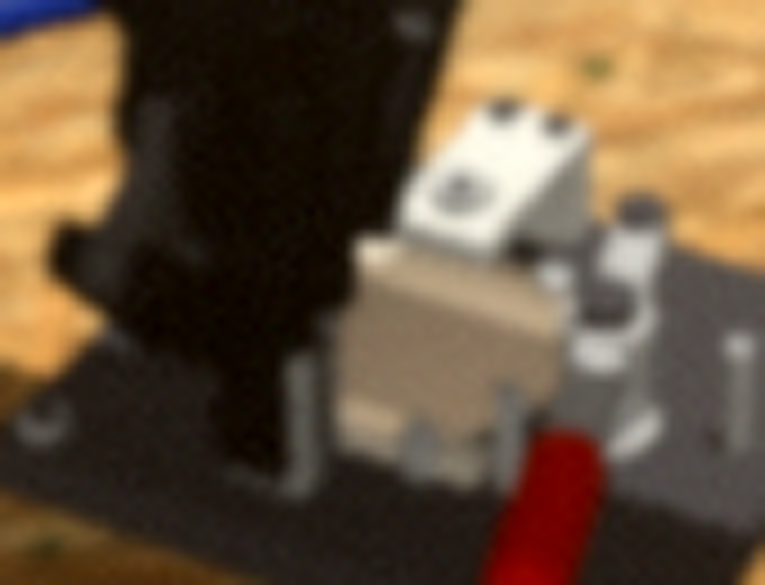

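Emit:
send_rows:
  targets:
    - [0,0,-0.002,0,255]
    - [0.0005,-0.0009,0,0,255]
    - [0,0,0,0,255]

```text
clock: 16.65
tcp_pos: [0.5026, 0.3955, 0.0173]
orientation: [-0.0, 0.5, 0.866, -0.0]
wrist_force: [0.0, -0.0, 0.0]
finger_gap: -0.0001
```

Emit:
send_rows:
  targets:
    - [0.0005,-0.0009,0,0,255]
    - [0,0,0,0,255]

```text
clock: 16.85
tcp_pos: [0.5033, 0.3946, 0.0175]
orientation: [-0.0, 0.5, 0.866, 0.0]
wrist_force: [0.2, 0.0, 0.1]
finger_gap: 0.0
```

```bash
python3 lp.py
```

```text
t 16.85 tcp jig [ 0.6 44.2] 17.5 F jig [ 0.2 -0.1] 0.1
```

Emit:
send_rows:
  targets:
    - [0,0,0.0034,0,255]
    - [0.0005,-0.0009,0,0,255]
    - [0,0,0,0,255]

```text
clock: 17.15
tcp_pos: [0.504, 0.3938, 0.0212]
orientation: [0.0, 0.5, 0.866, 0.0]
wrist_force: [-0.0, -0.6, -0.2]
finger_gap: -0.0001
```

Emit:
send_rows:
  targets:
    - [0.0005,-0.0009,0,0,255]
    - [0,0,0,0,255]

```text
clock: 17.35
tcp_pos: [0.5043, 0.3927, 0.0209]
orientation: [-0.0, 0.5, 0.866, -0.0]
wrist_force: [0.2, -0.7, 0.2]
finger_gap: 0.0001
```

```bash
python3 lp.py a5.png
```

```text
t 17.35 tcp jig [ 0.5 42.2] 20.9 F jig [-0.2 -0.7] 0.2
```

View pics/a5.png

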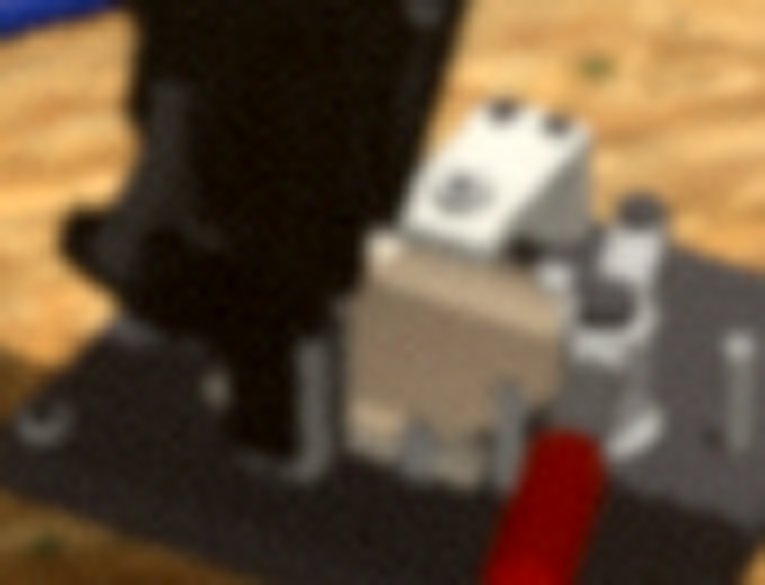

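Emit:
send_rows:
  targets:
    - [0.0005,-0.0009,0,0,255]
    - [0,0,0,0,255]

```text
clock: 17.7
tcp_pos: [0.5048, 0.3919, 0.0209]
orientation: [-0.0, 0.5, 0.866, -0.0]
wrist_force: [-0.5, 0.1, 0.2]
finger_gap: 0.0
```

Emit:
send_rows:
  targets:
    - [0.0005,-0.0009,0,0,255]
    - [0,0,0,0,255]

```text
clock: 17.9
tcp_pos: [0.5053, 0.391, 0.0209]
orientation: [0.0, 0.5, 0.866, 0.0]
wrist_force: [0.7, 0.3, -0.0]
finger_gap: -0.0
```

Emit:
send_rows:
  targets:
    - [0.0005,-0.0009,0,0,255]
    - [0,0,0,0,255]

```text
clock: 18.1
tcp_pos: [0.5058, 0.3901, 0.0209]
orientation: [-0.0, 0.5, 0.866, 0.0]
wrist_force: [0.1, 0.2, -0.5]
finger_gap: 0.0002
```

Emit:
send_rows:
  targets:
    - [0.0005,-0.0009,0,0,255]
    - [0,0,0,0,255]

```text
clock: 18.3
tcp_pos: [0.5063, 0.3892, 0.0209]
orientation: [-0.0, 0.5, 0.866, 0.0]
wrist_force: [-0.1, 0.1, -0.4]
finger_gap: -0.0001
```

```bash
python3 lp.py a6.png
```

```text
t 18.3 tcp jig [ 0.5 38.1] 20.9 F jig [-0.   0.2] -0.4
```

View pics/a6.png

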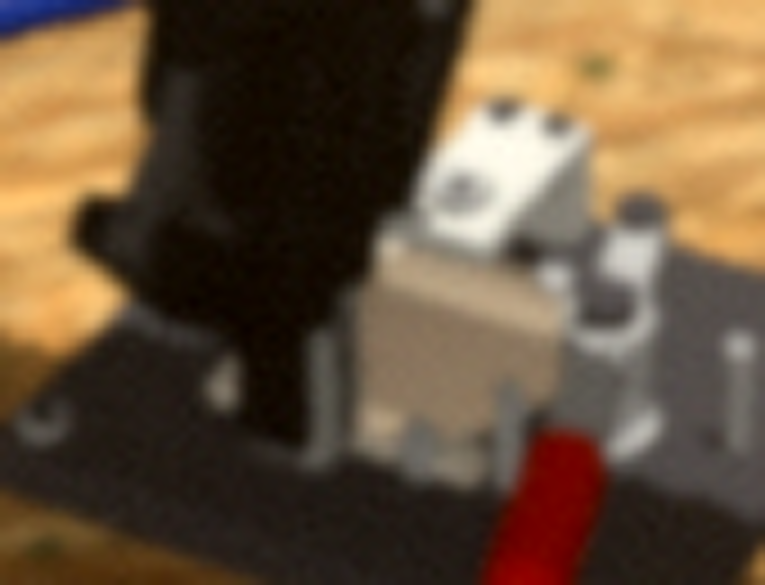

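Emit:
send_rows:
  targets:
    - [0.0005,-0.0009,0,0,255]
    - [0.0002,-0.0004,0,0,255]
    - [0,0,0,0,255]

```text
clock: 18.75
tcp_pos: [0.507, 0.3879, 0.0209]
orientation: [-0.0, 0.5, 0.866, 0.0]
wrist_force: [-0.3, -0.9, 0.1]
finger_gap: 0.0001
```

Emit:
send_rows:
  targets:
    - [0.0005,-0.0009,0,0,255]
    - [0,0,0,0,255]

```text
clock: 18.95
tcp_pos: [0.5076, 0.3872, 0.021]
orientation: [-0.0, 0.5, 0.866, 0.0]
wrist_force: [0.2, -0.1, -1.1]
finger_gap: -0.0005
```

Emit:
send_rows:
  targets:
    - [0.0005,-0.0009,0,0,255]
    - [0,0,0,0,255]

```text
clock: 19.15
tcp_pos: [0.5082, 0.3867, 0.0211]
orientation: [-0.0, 0.5, 0.866, 0.001]
wrist_force: [-0.0, 3.0, -0.7]
finger_gap: -0.0001
```

```bash
python3 lp.py a7.png
```

```text
t 19.15 tcp jig [ 0.9 35. ] 21.1 F jig [1.5 2.6] -0.7
```

View pics/a7.png

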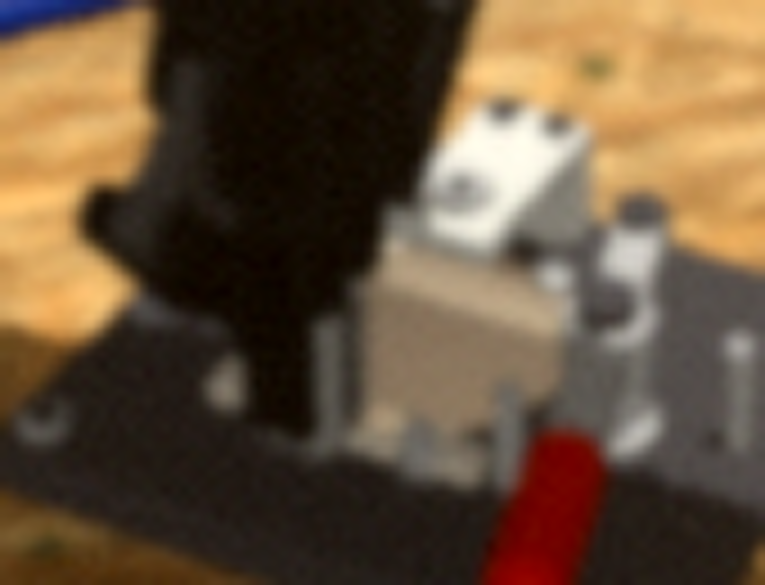

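Emit:
send_rows:
  targets:
    - [0.0013,0.0007,0,0,255]
    - [0.0013,0.0007,0,0,255]
    - [0.0013,0.0007,0,0,255]
    - [0,0,0,0,255]

```text
clock: 19.7
tcp_pos: [0.512, 0.3883, 0.0209]
orientation: [-0.0, 0.5, 0.866, -0.0]
wrist_force: [0.8, 2.3, 1.3]
finger_gap: 0.0004
```

```bash
python3 lp.py a8.png
```

```text
t 19.7 tcp jig [ 5.  34.5] 20.9 F jig [1.8 1.6] 1.3
```

View pics/a8.png

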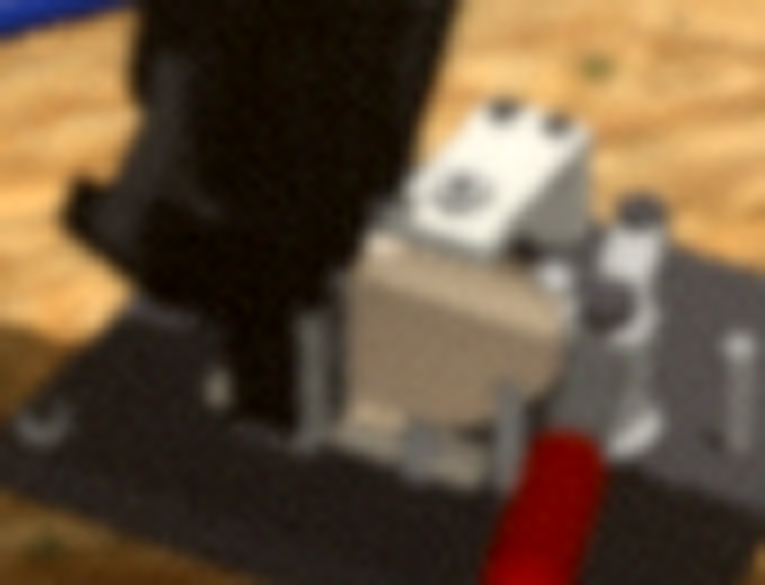

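Emit:
send_rows:
  targets:
    - [0.0013,0.0007,0,0,255]
    - [0.0013,0.0007,0,0,255]
    - [0.0013,0.0007,0,0,255]
    - [0,0,0,0,255]
    - [-0.0015,0.0026,0,0,255]
    - [-0.004,0.007,0,0,255]
    - [-0.005,0.0085,0.005,0,255]
    - [0,0,0.02,0,255]
    - [0,0,0.03,0,255]
    - [0.01,0.01,0.03,0,255]

```text
clock: 20.85
tcp_pos: [0.5131, 0.4183, 0.1066]
orientation: [-0.001, 0.499, 0.866, -0.001]
wrist_force: [0.6, 0.3, -0.4]
finger_gap: 0.0001
```

```bash
python3 lp.py a9.png
cat > sd.py <<'E'
from h import *
from scipy.optimize import least_squares
t=np.radians(29.77);R=np.array([[np.cos(t),-np.sin(t)],[np.sin(t),np.cos(t)]]);o=np.array([.5248,.3559])
def lens_depth(cam='scene',n=4,show=True):
    D=[eyes.read_camera(cam) for _ in range(n)];d=D[0]
    Z=np.array([x['z_map'] for x in D]);Z[Z==0]=np.nan;Z=np.nanmedian(Z,0)
    K=d['camera_matrix'];v,u=np.mgrid[:480,:640]
    P=np.stack([(u-K[0,2])/K[0,0]*Z,(v-K[1,2])/K[1,1]*Z,Z],-1)@d['pose'][:3,:3].T+d['pose'][:3,3]
    Q=(P[...,:2]-o)@R*1e3;H=P[...,2]*1e3
    if show:
      print('      ',' '.join('%4d'%y for y in range(46,-40,-4)))
      for lo in range(48,-44,-4):
        row=[]
        for yl in range(48,-40,-4):
            m=(Q[...,0]>=lo)&(Q[...,0]<lo+4)&(Q[...,1]<yl)&(Q[...,1]>=yl-4)&(H<60)
            row.append('%4.1f'%np.nanmedian(H[m]) if m.any() else '  . ')
        print('%5d '%(lo+2),' '.join(row))
    # dome fit: sphere cap (edge 2->top 7 at r 32.5)
    m=(Q[...,0]>-45)&(Q[...,0]<60)&(Q[...,1]>-12)&(Q[...,1]<30)&(H>23.8)&(H<30)
    X=Q[m];h=H[m]
    Rs=(32.5**2+5**2)/10
    def f(p):
        r2=(X[:,0]-p[0])**2+(X[:,1]-p[1])**2
        return h-(p[2]+np.sqrt(np.maximum(Rs**2-r2,0))-Rs)
    s=least_squares(f,[0,0,27],loss='soft_l1',f_scale=.7);print('dome fit',s.x.round(2),m.sum())
    return d,np.mean([x['img'] for x in D],0)
if __name__=='__main__': lens_depth()
E
python3 sd.py
```

```text
t 20.85 tcp jig [20.8 60. ] 106.6 F jig [ 0.7 -0. ] -0.4
         46   42   38   34   30   26   22   18   14   10    6    2   -2   -6  -10  -14  -18  -22  -26  -30  -34  -38
   50  14.7 14.9 15.1 15.6 15.7 15.5 16.1 15.3 14.5 14.6 15.5 15.4 15.3 15.1 15.1 14.7 15.6 15.6 14.9 15.7 15.2 15.6
   46  15.3 14.7 15.0 15.0 15.0 14.9 15.5 15.6 16.0 15.0 15.3 15.5 16.0 15.0 14.9 15.0 15.3 15.0 14.9 15.6 15.5 15.7
   42  15.3 15.5 16.0 15.3 15.9 15.4 15.4 15.5 16.1 14.8 15.6 15.4 15.2 15.2 15.0 15.1 15.7 15.9 15.7 15.9 16.0 15.3
   38  16.0 15.3 14.9 15.2 15.3 15.9 15.9 16.1 14.9 14.9 15.8 14.7 15.9 15.8 15.4 15.2 15.4 15.6 14.5 15.1 14.7 15.2
   34  15.3 14.4 15.6 14.7 15.9 15.7 15.7 15.3 15.9 14.6 15.1 16.3   .    .    .    .    .    .  15.9 14.7 15.1 15.0
   30  15.3 14.7 15.2 15.5 16.0 16.0 20.3   .  15.6 16.2 24.9 23.5 24.4 23.2 23.6 23.9   .  21.8   .  20.5   .    . 
   26  14.5 15.0 15.2 16.1 16.9 21.4 21.5   .  23.9 24.3 25.5 24.8 25.8 25.2   .  24.5 24.6   .  20.8 21.5   .    . 
   22  15.7 15.9 16.0 14.6 17.1 21.3 21.3 23.9 24.8 25.3 26.8 26.8 26.0 26.6 26.4 25.4 24.9 23.3 23.5 20.4 
[... 1097 characters left out ...]
.  24.5 25.4 25.8 27.1 27.3 27.6 27.3 27.1 27.8 27.2 27.1 25.7 24.2 23.9   .    . 
  -22  15.2 15.2 15.0 20.7 27.4 26.9 23.5 24.0 24.4 25.7 27.3 27.0 27.2 27.0 27.3 26.3 25.4 24.5 25.5 25.5 26.8   . 
  -26  16.0 15.2 15.7 15.4 21.3 21.7 21.8 24.4 21.2 23.3 24.5 26.1 25.9 26.1 25.3 24.1 24.8 24.3 23.4 25.5 24.8   . 
  -30  15.4 15.5 14.9 14.6 18.6 21.3 21.6   .  23.0 23.4 25.2 23.6 24.0 23.8 23.7 19.5 23.2   .    .    .    .    . 
  -34  15.5 15.0 15.6 14.9 14.9 19.6 20.9   .    .    .  15.3 15.6 15.8 22.2 15.1   .    .    .    .    .  47.8   . 
  -38  15.2 15.4 15.3 15.3 15.5 25.5 40.4   .    .  15.9 15.4 14.9   .    .    .    .  43.9 44.7 44.5 46.3 48.3 47.5
dome fit [-1.51 -1.81 28.8 ] 395
```

View pics/a9.png

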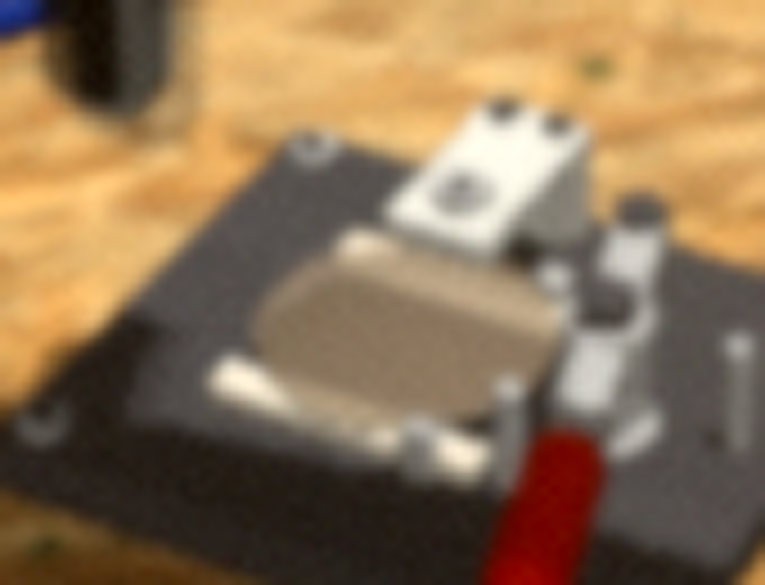

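Emit:
send_rows:
  targets:
    - [0.0158,-0.0134,0,-5,255]
    - [0.0158,-0.0134,0,-5,255]
    - [0.0158,-0.0134,0,-5,255]
    - [0.0156,-0.0134,0,-5,255]
    - [0,0,-0.03,0,255]
    - [0,0,-0.03,0,255]
    - [0,0,-0.02,0,255]
    - [0,0,-0.006,0,255]
    - [0,0,0,0,255]

```text
clock: 22.1
tcp_pos: [0.5767, 0.3641, 0.0179]
orientation: [-0.001, 0.643, 0.766, -0.002]
wrist_force: [-0.1, 0.4, 0.7]
finger_gap: 0.0
```

```bash
python3 lp.py b1.png
```

```text
t 22.1 tcp jig [ 49.1 -18.6] 17.9 F jig [0.2 0.4] 0.7
```

View pics/b1.png

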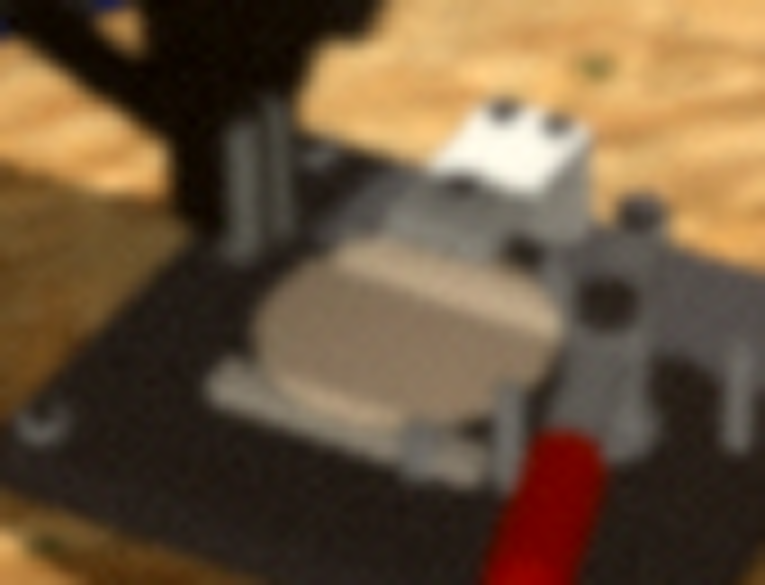

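Emit:
send_rows:
  targets:
    - [-0.002,-0.0003,0,0,255]
    - [-0.002,-0.0003,0,0,255]
    - [-0.002,-0.0004,0,0,255]
    - [-0.001,-0.0002,0,0,255]
    - [0,0,0,0,255]

```text
clock: 22.75
tcp_pos: [0.571, 0.3637, 0.0201]
orientation: [-0.0, 0.642, 0.766, 0.0]
wrist_force: [0.6, -0.3, -0.4]
finger_gap: -0.0
```

```bash
python3 lp.py b2.png
```

```text
t 22.75 tcp jig [ 44.  -16.2] 20.1 F jig [ 0.4 -0.6] -0.4
```

Emit:
send_rows:
  targets:
    - [-0.001,-0.0002,0,0,255]
    - [0,0,0,0,255]

```text
clock: 23.1
tcp_pos: [0.5701, 0.3634, 0.0198]
orientation: [-0.0, 0.643, 0.766, -0.0]
wrist_force: [-0.4, -0.6, -1.0]
finger_gap: -0.0001
```

Emit:
send_rows:
  targets:
    - [-0.0005,-0.0001,0,0,255]
    - [0,0,0,0,255]

```text
clock: 23.3
tcp_pos: [0.5697, 0.3634, 0.0199]
orientation: [-0.0, 0.642, 0.766, -0.0]
wrist_force: [0.6, -0.1, 0.3]
finger_gap: -0.0004
```

```bash
python3 lp.py b3.png
python3 - <<'E'
import cv2,numpy as np
o=[cv2.imread(f'pics/{n}.png')[200:520,180:640] for n in('b1','b2','b3')]
cv2.imwrite('pics/b123.png',cv2.resize(np.hstack(o),None,fx=.57,fy=.57))
E
```

```text
t 23.3 tcp jig [ 42.7 -15.8] 19.9 F jig [ 0.4 -0.4] 0.3
```

View pics/b123.png

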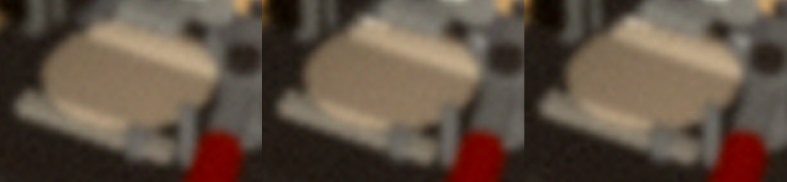

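Emit:
send_rows:
  targets:
    - [0,0,-0.0018,0,255]
    - [-0.001,-0.0002,0,0,255]
    - [0,0,0,0,255]

```text
clock: 23.75
tcp_pos: [0.5685, 0.3631, 0.0179]
orientation: [-0.0, 0.643, 0.766, -0.0]
wrist_force: [-0.1, -0.5, -0.4]
finger_gap: -0.0001
```

Emit:
send_rows:
  targets:
    - [-0.001,-0.0002,0,0,255]
    - [0,0,0,0,255]

```text
clock: 23.95
tcp_pos: [0.5676, 0.3629, 0.0181]
orientation: [-0.0, 0.643, 0.766, -0.0]
wrist_force: [0.2, -0.1, -0.2]
finger_gap: -0.0002
```

```bash
python3 lp.py b4.png
cat > mv.py <<'E'
# scene lens edge tracker: fit home-offset using tint edge at several jig angles
from sd import *
import sys
E
python3 - <<'E'
import cv2,numpy as np
o=[cv2.imread(f'pics/{n}.png')[200:520,180:640] for n in('b1','b4')]
cv2.imwrite('pics/b14.png',cv2.resize(np.hstack(o),None,fx=.86,fy=.86))
E
```

```text
t 23.95 tcp jig [ 40.6 -15.1] 18.1 F jig [ 0.1 -0.2] -0.2
```

View pics/b14.png

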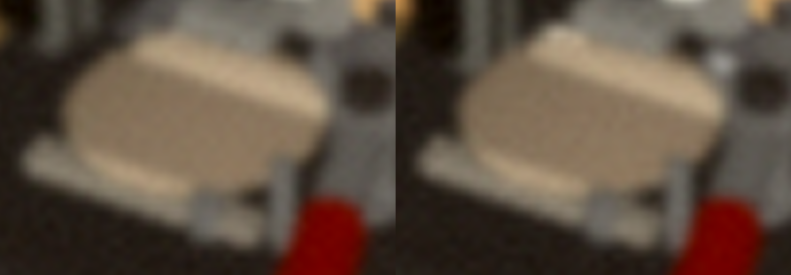

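Emit:
send_rows:
  targets:
    - [-0.0007,-0.0001,0,0,255]
    - [0,0,0,0,255]

```text
clock: 24.3
tcp_pos: [0.5671, 0.3629, 0.0182]
orientation: [0.0, 0.643, 0.766, 0.0]
wrist_force: [0.2, -0.4, 0.8]
finger_gap: 0.0003
```

Emit:
send_rows:
  targets:
    - [-0.0007,-0.0001,0,0,255]
    - [0,0,0,0,255]

```text
clock: 24.5
tcp_pos: [0.5664, 0.3629, 0.0182]
orientation: [-0.0, 0.643, 0.766, 0.0]
wrist_force: [0.5, 0.8, 0.1]
finger_gap: 0.0003
```

```bash
python3 lp.py b5.png
python3 - <<'E'
from sd import *
lens_depth(n=3,show=False)
import cv2,numpy as np
o=[cv2.imread(f'pics/{n}.png')[200:520,180:640] for n in('b1','b5')]
cv2.imwrite('pics/b15.png',cv2.resize(np.hstack(o),None,fx=.86,fy=.86))
E
```

```text
t 24.5 tcp jig [ 39.6 -14.6] 18.2 F jig [0.8 0.5] 0.1
dome fit [-1.51 -1.93 28.95] 413
```

View pics/b15.png

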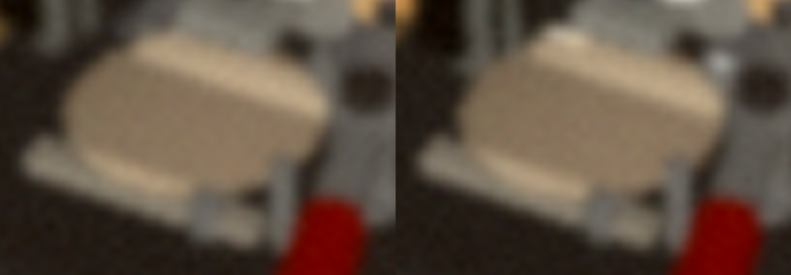

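Emit:
send_rows:
  targets:
    - [-0.0007,-0.0001,0,0,255]
    - [0,0,0,0,255]

```text
clock: 25.0
tcp_pos: [0.5657, 0.3627, 0.0182]
orientation: [0.0, 0.643, 0.766, 0.0]
wrist_force: [0.7, 0.5, 0.4]
finger_gap: -0.0004
```

Emit:
send_rows:
  targets:
    - [-0.0007,-0.0001,0,0,255]
    - [0,0,0,0,255]

```text
clock: 25.2
tcp_pos: [0.5653, 0.3626, 0.0183]
orientation: [0.0, 0.643, 0.766, 0.0]
wrist_force: [1.9, -0.0, 0.6]
finger_gap: 0.0002
```

```bash
python3 lp.py b6.png
python3 - <<'E'
from sd import *
lens_depth(n=3,show=False)
import cv2,numpy as np
o=[cv2.imread(f'pics/{n}.png')[200:520,180:640] for n in('b1','b6')]
cv2.imwrite('pics/b16.png',cv2.resize(np.hstack(o),None,fx=.86,fy=.86))
E
```

```text
t 25.2 tcp jig [ 38.5 -14.3] 18.3 F jig [ 1.7 -1. ] 0.6
dome fit [-2.17 -0.37 28.93] 417
```

View pics/b16.png

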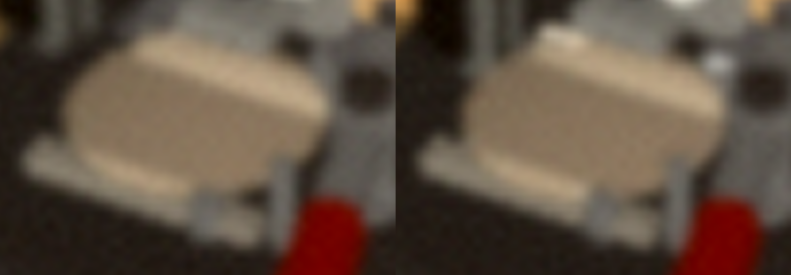

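Emit:
send_rows:
  targets:
    - [0.003,0.0005,0,0,255]
    - [0.0108,0.0019,0,0,255]
    - [0,0,0.035,0,255]
    - [0,0,0.035,0,255]
    - [-0.03,0.006,0,7.6,255]
    - [-0.03,0.007,0,7.6,255]
    - [-0.03,0.007,0,7.6,255]
    - [-0.03,0.007,0,7.6,255]
    - [-0.006,0,0,7.6,255]
    - [0,0,0,0,255]

```text
clock: 26.5
tcp_pos: [0.4508, 0.3921, 0.0881]
orientation: [-0.001, 0.357, 0.934, -0.001]
wrist_force: [0.8, -0.8, 0.7]
finger_gap: 0.0
```

```bash
python3 lp.py
python3 - <<'E'
from sd import *
d,im=lens_depth(n=4,show=False)
b=np.clip((im[255:320,235:320,::-1]-30)*1.7,0,255).astype('uint8');cv2.imwrite('pics/c1.png',cv2.resize(b,None,fx=9,fy=9,interpolation=2))
# scene bias from known points seen in s3o
from scipy.optimize import least_squares
def J(q,p): w=p[:2]+R@(np.array(q[:2])/1e3); return [w[0],w[1],q[2]/1e3]
c6=lambda u,v:np.array([u/6+220-.4,v/6+250-.4])
pts=[((66,64,14),c6(76,333)),((66,-68,14),c6(287,116)),((-90,-68,14),c6(697,243)),((-90,64,14),c6(517,488)),((13,-63,45),c6(417,92)),((-13,-63,45),c6(482,110)),((-13,-13,45),c6(413,190))]
r=least_squares(lambda p:np.concatenate([proj(d,J(q,p))-u for q,u in pts]),o);print('scene origin bias jig mm',(r.x-o)@R*1e3)
e=eyes.read_camera('top');cv2.imwrite('pics/c1t.png',cv2.resize(e['img'][215:305,205:325,::-1],None,fx=6.5,fy=6.5,interpolation=2))
E
```

```text
t 26.5 tcp jig [-46.2  68.1] 88.1 F jig [ 0.4 -1.1] 0.7
dome fit [-2.82 -0.66 28.8 ] 324
scene origin bias jig mm [-1.6445038   0.61548389]
```

View pics/c1.png

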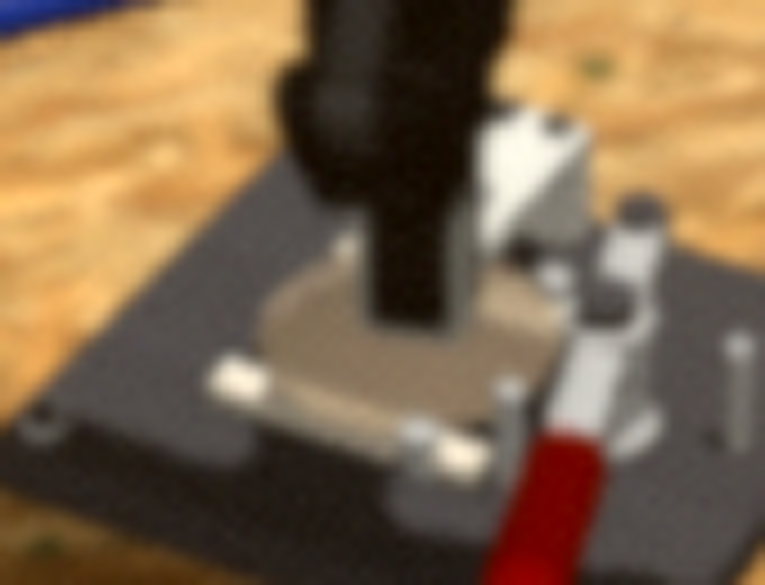

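View pics/c1t.png

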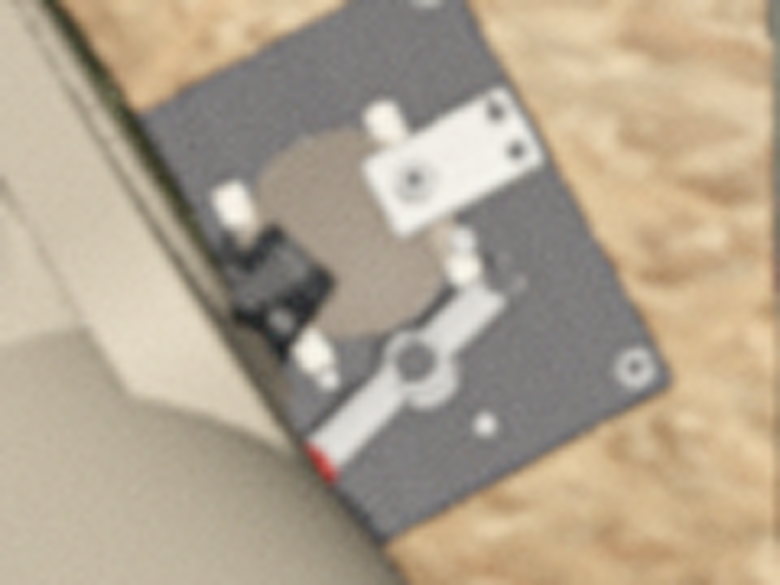

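```bash
cat > tf.py <<'E'
from sd import *
from scipy.ndimage import map_coordinates as mc
def topfit(n=3,angs=(0,10,20,30,-10,-20,-30,65,75,85,95,152,160,168,190,198,206),c0=(0,0)):
    D=[eyes.read_camera('top') for _ in range(n)];d=D[0];im=np.mean([x['img'] for x in D],0)
    cv2.imwrite('pics/tf.png',im[:,:,::-1].astype('uint8'))
    P=[]
    for a in angs:
        nrm=np.array([np.cos(np.radians(a)),np.sin(np.radians(a))]);rr=np.arange(25,41,.5);v=[]
        for r in rr:
            w=o+R@((np.array(c0)+r*nrm)/1e3);u=proj(d,[w[0],w[1],.0215])
            v.append(mc(im[...,0],[[u[1]],[u[0]]],order=1)[0]-mc(im[...,2],[[u[1]],[u[0]]],order=1)[0])
        v=np.array(v);lo,hi=v[-6:].min(),v[:3].mean();th=14.5
        k=np.where((v[:-1]>th)&(v[1:]<=th))[0]
        if len(k) and hi>22 and v[k[0]:k[0]+8].min()<8: 
            i=k[0];P.append((a,rr[i]+.5*(v[i]-th)/(v[i]-v[i+1])))
    P=np.array(P);print(P.round(1).tolist())
    A=np.radians(P[:,0]);X=np.c_[np.cos(A),np.sin(A)]*P[:,1:]+np.array(c0)
    s=least_squares(lambda p:np.hypot(X[:,0]-p[0],X[:,1]-p[1])-32.5,[0,0],loss='soft_l1',f_scale=.5);print('top lens centre jig',s.x.round(2),'rms',s.fun.std().round(2))
if __name__=='__main__': topfit()
E
python3 tf.py
```

```text
[[0.0, 30.9], [10.0, 31.4], [20.0, 31.4], [30.0, 31.1], [-10.0, 30.9], [-20.0, 31.5], [-30.0, 31.6], [152.0, 33.8], [160.0, 33.6], [168.0, 34.1], [190.0, 34.3], [198.0, 34.4], [206.0, 34.1]]
top lens centre jig [-1.5  -0.39] rms 0.19
```

Emit:
send_rows:
  targets:
    - [0,0,-0.03,0,255]
    - [0,0,-0.02,0,255]
    - [0,0,-0.01,0,255]
    - [0,0,0,0,255]

```text
clock: 27.3
tcp_pos: [0.4518, 0.3911, 0.0265]
orientation: [-0.001, 0.358, 0.934, -0.001]
wrist_force: [0.3, -1.0, 0.1]
finger_gap: -0.0
```

```bash
cat > arc.py <<'E'
from sd import *
import sys
s=monitor.get_state();p=(np.array(s['tcp_pos'][:2])-o)@R*1e3;q=s['orientation'];yaw=np.degrees(2*np.arctan2(q[2],q[1]))-29.77
print('t',s['clock'],p.round(1),s['tcp_pos'][2]*1e3,'yaw jig',yaw,'F',(np.array(s['wrist_force'][:2])@R).round(1))
v=p-[-49,0];rho=np.hypot(*v);a=np.degrees(np.arctan2(v[1],v[0]));print('rho',rho,'ang',a)
st=float(sys.argv[1]);n=int(sys.argv[2]);rt=float(sys.argv[3])
for i in range(n):
    f=lambda k:np.array([np.cos(np.radians(a+st*k)),np.sin(np.radians(a+st*k))])*(rho+(rt-rho)*k/n)
    print(np.append((R@(f(i+1)-f(i))/1e3).round(4),st))
E
python3 arc.py 4 12 67
```

```text
t 27.3 [-45.8  66.8] 26.48090999138696 yaw jig 108.22996463094127 F [-0.3 -1. ]
rho 66.86536808932487 ang 87.2977667615974
[-4.1e-03 -2.3e-03  4.0e+00]
[-3.9e-03 -2.5e-03  4.0e+00]
[-3.7e-03 -2.8e-03  4.0e+00]
[-3.5e-03 -3.1e-03  4.0e+00]
[-3.3e-03 -3.3e-03  4.0e+00]
[-3.1e-03 -3.5e-03  4.0e+00]
[-2.8e-03 -3.7e-03  4.0e+00]
[-2.5e-03 -3.9e-03  4.0e+00]
[-2.3e-03 -4.1e-03  4.0e+00]
[-2.0e-03 -4.2e-03  4.0e+00]
[-1.7e-03 -4.4e-03  4.0e+00]
[-1.4e-03 -4.5e-03  4.0e+00]
```

Emit:
send_rows:
  targets:
    - [-0.0041,-0.0023,0,4,255]
    - [-0.0039,-0.0025,0,4,255]
    - [-0.0037,-0.0028,0,4,255]
    - [-0.0035,-0.0031,0,4,255]
    - [-0.0033,-0.0033,0,4,255]
    - [-0.0031,-0.0035,0,4,255]

```text
clock: 27.9
tcp_pos: [0.4323, 0.3758, 0.0296]
orientation: [0.001, 0.155, 0.988, 0.002]
wrist_force: [0.2, 2.5, -1.2]
finger_gap: 0.0
```

```bash
python3 arc.py 4 12 67;python3 lp.py d1.png
```

```text
t 27.9 [-70.4  63.2] 29.606835417695876 yaw jig 132.4365334729669 F [1.4 2. ]
rho 66.7094610327604 ang 108.72363333637402
[-3.0e-03 -3.6e-03  4.0e+00]
[-2.7e-03 -3.8e-03  4.0e+00]
[-2.5e-03 -4.0e-03  4.0e+00]
[-2.2e-03 -4.1e-03  4.0e+00]
[-1.9e-03 -4.3e-03  4.0e+00]
[-1.6e-03 -4.4e-03  4.0e+00]
[-1.3e-03 -4.5e-03  4.0e+00]
[-1.0e-03 -4.6e-03  4.0e+00]
[-6.0e-04 -4.6e-03  4.0e+00]
[-3.0e-04 -4.7e-03  4.0e+00]
[ 0.     -0.0047  4.    ]
[ 3.0e-04 -4.7e-03  4.0e+00]
t 27.9 tcp jig [-70.4  63.2] 29.6 F jig [1.4 2. ] -1.2
```

View pics/d1.png

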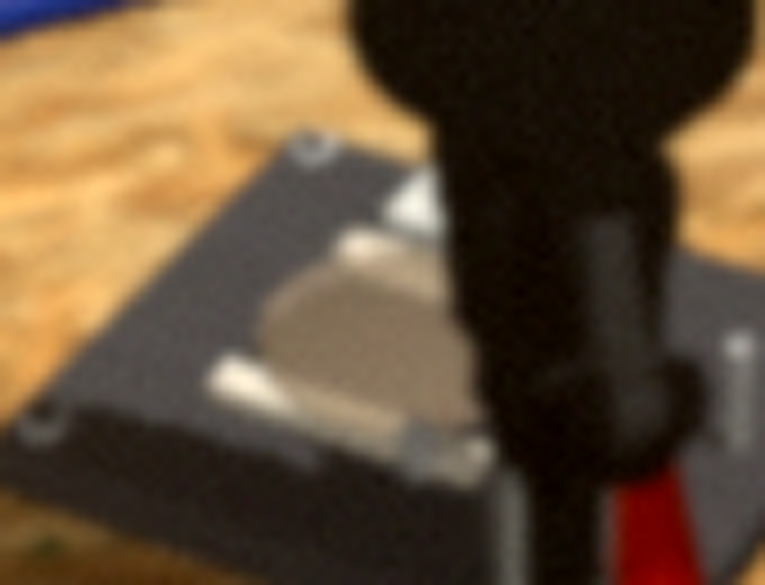

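Emit:
send_rows:
  targets:
    - [-0.003,-0.0036,-0.0005,3.5,255]
    - [-0.0027,-0.0038,-0.0005,3.5,255]
    - [-0.0025,-0.004,-0.0005,3.5,255]
    - [-0.0022,-0.0041,-0.0005,3.5,255]
    - [-0.0019,-0.0043,0,3.5,255]
    - [-0.0016,-0.0044,0,3.5,255]
    - [-0.0013,-0.0045,0,3.5,255]
    - [-0.001,-0.0046,0,3.5,255]

```text
clock: 28.85
tcp_pos: [0.4161, 0.3421, 0.0272]
orientation: [0.001, -0.088, 0.996, 0.001]
wrist_force: [-0.1, 2.4, -0.7]
finger_gap: 0.0001
```

```bash
python3 arc.py 2 10 67;python3 lp.py d2.png
```

```text
t 28.85 [-101.2   42. ] 27.171910954807533 yaw jig 160.31773031866865 F [1.1 2.1]
rho 66.98215399170418 ang 141.14656415945444
[-3.0e-04 -2.3e-03  2.0e+00]
[-2.0e-04 -2.3e-03  2.0e+00]
[-2.0e-04 -2.3e-03  2.0e+00]
[-1.0e-04 -2.3e-03  2.0e+00]
[-0.     -0.0023  2.    ]
[ 1.0e-04 -2.3e-03  2.0e+00]
[ 2.0e-04 -2.3e-03  2.0e+00]
[ 2.0e-04 -2.3e-03  2.0e+00]
[ 3.0e-04 -2.3e-03  2.0e+00]
[ 4.0e-04 -2.3e-03  2.0e+00]
t 28.85 tcp jig [-101.2   42. ] 27.2 F jig [1.1 2.1] -0.7
```

View pics/d2.png

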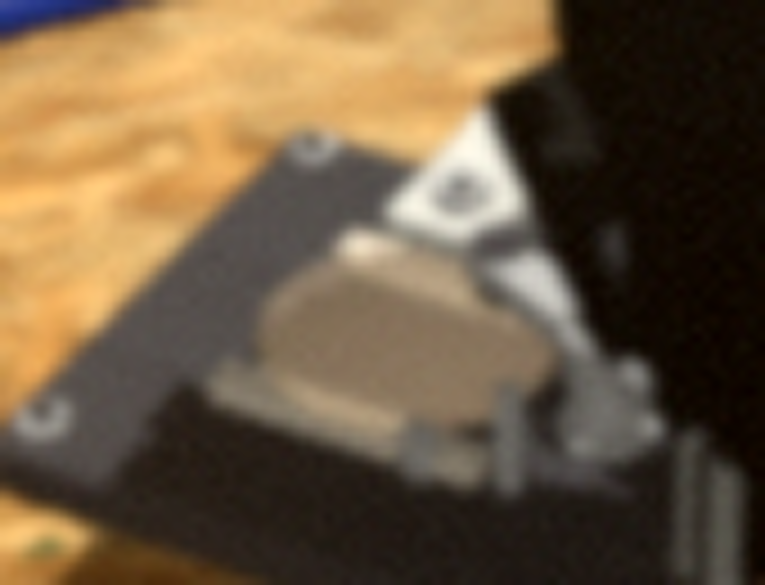

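Emit:
send_rows:
  targets:
    - [-0.0003,-0.0023,0,2,255]
    - [-0.0002,-0.0023,0,2,255]
    - [-0.0002,-0.0023,0,2,255]
    - [-0.0001,-0.0023,0,2,255]
    - [0,-0.0023,0,2,255]
    - [0.0001,-0.0023,0,2,255]

```text
clock: 29.6
tcp_pos: [0.4146, 0.3284, 0.0264]
orientation: [0.0, -0.191, 0.982, 0.001]
wrist_force: [0.1, 3.7, -1.8]
finger_gap: 0.0003
```

```bash
python3 arc.py 2 8 67
```

```text
t 29.6 [-109.3   30.8] 26.435705735214263 yaw jig 172.23778776885464 F [2.  3.2]
rho 67.72577675853664 ang 152.92163620413186
[ 2.0e-04 -2.4e-03  2.0e+00]
[ 3.0e-04 -2.3e-03  2.0e+00]
[ 4.0e-04 -2.3e-03  2.0e+00]
[ 5.0e-04 -2.3e-03  2.0e+00]
[ 6.0e-04 -2.3e-03  2.0e+00]
[ 6.0e-04 -2.3e-03  2.0e+00]
[ 7.0e-04 -2.2e-03  2.0e+00]
[ 8.0e-04 -2.2e-03  2.0e+00]
```

Emit:
send_rows:
  targets:
    - [0.0002,-0.0024,0,2,255]
    - [0.0003,-0.0023,0,2,255]
    - [0.0004,-0.0023,0,1.5,255]
    - [0.0005,-0.0023,0,1.5,255]
    - [0,0,0,0,255]

```text
clock: 30.1
tcp_pos: [0.4157, 0.3183, 0.0262]
orientation: [-0.0, -0.25, 0.968, 0.0]
wrist_force: [-0.3, 1.3, -1.1]
finger_gap: 0.0001
```

```bash
python3 arc.py 1.5 4 67; python3 lp.py d3.png
```

```text
t 30.1 [-113.4   21.6] 26.152859562787825 yaw jig 179.16301370433698 F [0.4 1.3]
rho 67.91103113312516 ang 161.4562096414585
[ 6.0e-04 -1.7e-03  1.5e+00]
[ 6.0e-04 -1.7e-03  1.5e+00]
[ 7.0e-04 -1.6e-03  1.5e+00]
[ 7.0e-04 -1.6e-03  1.5e+00]
t 30.1 tcp jig [-113.4   21.6] 26.2 F jig [0.4 1.3] -1.1
```

View pics/d3.png

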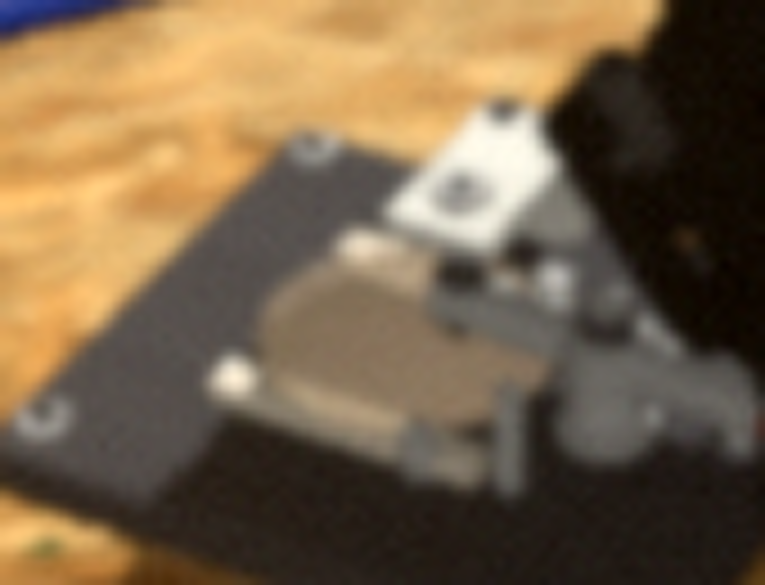

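Emit:
send_rows:
  targets:
    - [0.0006,-0.0014,0,0,255]
    - [0.0006,-0.0014,0,0,255]
    - [0,0,0,0,255]

```text
clock: 30.55
tcp_pos: [0.4168, 0.3151, 0.0261]
orientation: [-0.0, -0.251, 0.968, -0.0]
wrist_force: [-1.2, 2.7, -0.2]
finger_gap: 0.0
```

Emit:
send_rows:
  targets:
    - [0.0005,-0.001,0,0,255]
    - [0,0,0,0,255]

```text
clock: 30.75
tcp_pos: [0.4172, 0.3143, 0.0261]
orientation: [-0.0, -0.251, 0.968, 0.0]
wrist_force: [-0.8, 4.1, -1.3]
finger_gap: 0.0001
```

```bash
python3 lp.py d4.png
```

```text
t 30.75 tcp jig [-114.    17.3] 26.1 F jig [1.3 3.9] -1.3
```

Emit:
send_rows:
  targets:
    - [0.0005,-0.001,0,0,255]
    - [0,0,0,0,255]

```text
clock: 31.1
tcp_pos: [0.4174, 0.3138, 0.026]
orientation: [-0.0, -0.251, 0.968, 0.001]
wrist_force: [-2.8, 5.4, -1.4]
finger_gap: -0.0001
```

Emit:
send_rows:
  targets:
    - [0.0005,-0.001,0,0,255]
    - [0,0,0,0,255]

```text
clock: 31.3
tcp_pos: [0.4176, 0.3134, 0.0261]
orientation: [-0.0, -0.251, 0.968, 0.002]
wrist_force: [-2.7, 7.9, -2.0]
finger_gap: 0.0001
```

Emit:
send_rows:
  targets:
    - [0.0005,-0.001,0,0,255]
    - [0,0,0,0,255]

```text
clock: 31.5
tcp_pos: [0.4177, 0.313, 0.0261]
orientation: [-0.001, -0.251, 0.968, 0.002]
wrist_force: [-5.3, 9.6, -2.1]
finger_gap: -0.0001
```

```bash
python3 lp.py d5.png
```

```text
t 31.5 tcp jig [-114.2   16. ] 26.1 F jig [ 0.1 11. ] -2.1
```

View pics/d5.png

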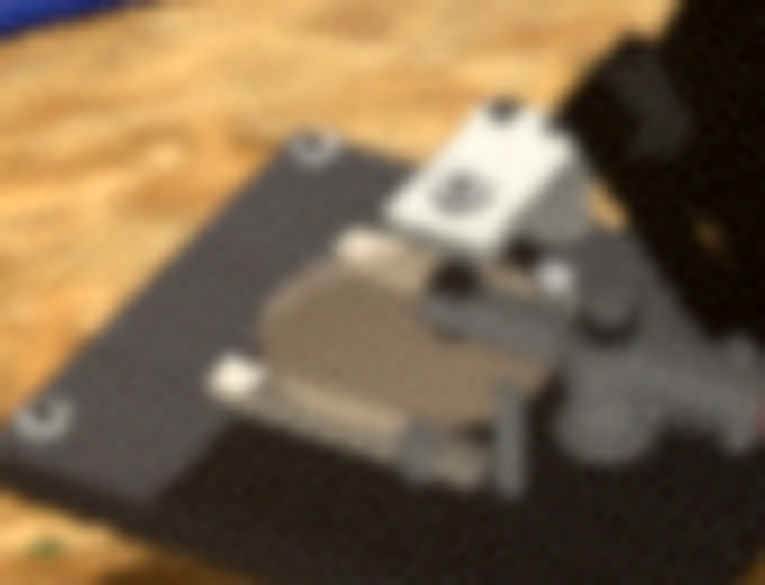

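Emit:
send_rows:
  targets:
    - [-0.0015,0.003,0,0,255]
    - [-0.005,0.009,0,0,255]
    - [-0.008,0.014,0,0,255]
    - [-0.01,0.017,0.03,0,255]
    - [-0.02,0.03,0.04,0,255]
    - [-0.03,0.03,0.04,0,255]
    - [-0.03,0.04,0.02,0,255]
    - [-0.03,0.03,0,0,255]
    - [0,0,0,0,255]

```text
clock: 32.55
tcp_pos: [0.2895, 0.4783, 0.1474]
orientation: [0.001, -0.253, 0.967, 0.001]
wrist_force: [0.9, -1.1, -0.6]
finger_gap: -0.0
```

```bash
python3 lp.py; python3 tf.py
python3 - <<'E'
from sd import *
d,im=lens_depth(n=2,show=False)
b=np.clip((im[255:320,235:320,::-1]-20)*1.4,0,255).astype('uint8');cv2.imwrite('pics/e1.png',cv2.resize(b,None,fx=9,fy=9,interpolation=2))
t=cv2.imread('pics/tf.png');cv2.imwrite('pics/e1t.png',cv2.resize(t[205:310,200:325],None,fx=6,fy=5.7,interpolation=2))
for n in['handle','pad','pivot']:
  for r in eyes.tip_of(n,'top')[:1]: print(n,((np.array(r['xyz'][:2])-o)@R*1e3).round(1),r['conf'])
  for r in eyes.tip_of(n,'scene')[:1]: print(n,((np.array(r['xyz'][:2])-o)@R*1e3).round(1),r['conf'])
E
```

```text
t 32.55 tcp jig [-143.5  223.1] 147.4 F jig [ 0.2 -1.4] -0.6
[[0.0, 30.8], [10.0, 31.5], [20.0, 31.3], [30.0, 31.4], [-10.0, 31.1], [-20.0, 31.5], [-30.0, 31.5], [65.0, 33.8], [75.0, 32.8], [85.0, 32.5], [95.0, 32.7], [152.0, 33.7], [160.0, 33.7], [198.0, 34.4], [206.0, 34.0]]
top lens centre jig [-1.31  0.24] rms 0.47
dome fit [19.8  30.95 26.38] 15
handle [-119.6   -2.6] 0.68
handle [-116.1    0.9] 0.46
pivot [-49.2  -3.1] 0.95
pivot [-49.8  -3.2] 0.81sd.py:6: RuntimeWarning: All-NaN slice encountered
  Z=np.array([x['z_map'] for x in D]);Z[Z==0]=np.nan;Z=np.nanmedian(Z,0)
```

View pics/e1t.png

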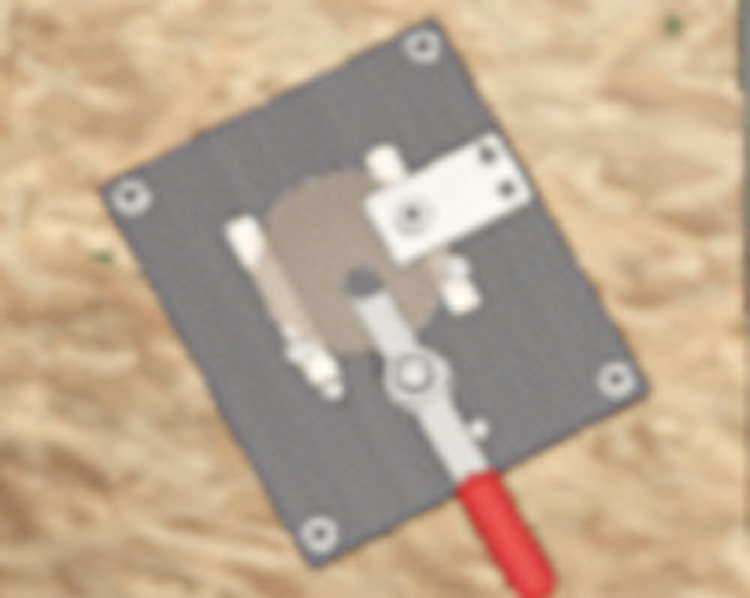

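View pics/e1.png

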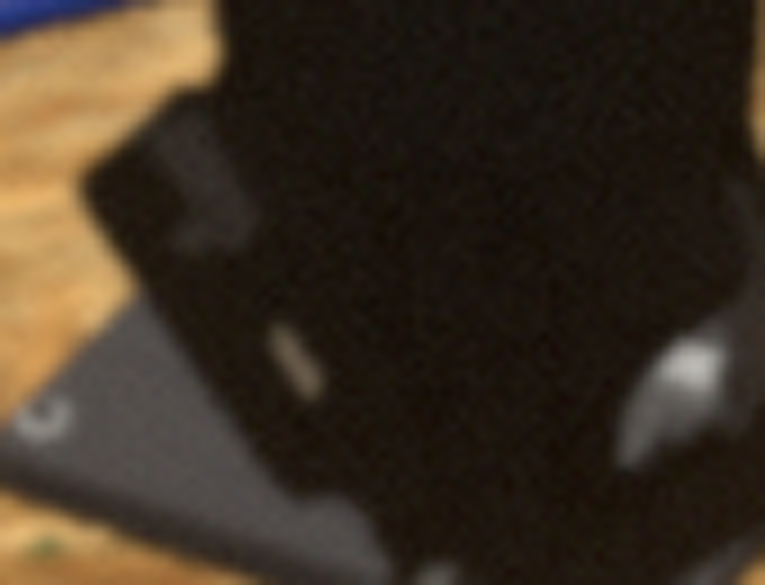

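Run:
```python
from h import *
a=cv2.imread('pics/top0.png').astype(int);b=cv2.imread('pics/tf.png').astype(int)
for n,(x0,y0,x1,y1) in dict(lens_next=(145,272,190,315),marker=(245,155,320,182),driver=(340,295,378,358)).items(): print(n,np.abs(a-b)[y0:y1,x0:x1].mean().round(1))
# handle direction from red pixels
d=eyes.read_camera('top');im=d['img'].astype(int);m=(im[...,0]>150)&(im[...,1]<100)&(im[...,2]<100);m[:,:255]=0;m[:,310:]=0;m[:270]=0;m[325:]=0
v,u=np.where(m);W=np.array([world(d,x,y,.037)[:2] for x,y in zip(u,v)])
c=W.mean(0);t=np.radians(29.77);R=np.array([[np.cos(t),-np.sin(t)],[np.sin(t),np.cos(t)]]);J=(c-[.5248,.3559])@R*1e3-[-49,0];print('handle',J,np.degrees(np.arctan2(J[1],J[0]))-90)
cv2.imwrite('pics/fin.png',d['img'][:,:,::-1])
```

```text
lens_next 10.9
marker 2.6
driver 2.6
handle [-6.25753672e+01 -3.04067494e-02] -269.97215872071985
```

View pics/fin.png

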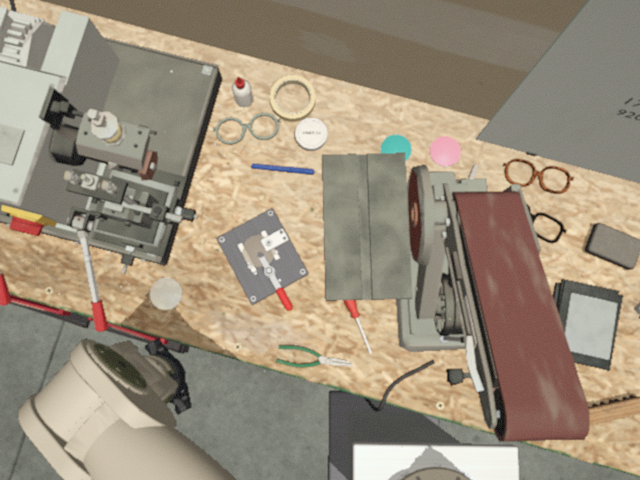

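```bash
python3 -c "
from workcell import ticket,monitor
print(ticket.hand_in(), monitor.get_state()['clock'])"
```

```text
the job is handed in; nothing more can be done
the job is handed in; nothing more can be done
```

The lens is on the rails close to home and the hold-down is at its stop over it. I can't confirm the lens is exactly seated. I handed the job in at about 33 s, with the arm clear of everything.

**Pushing the lens:** My first push sent the lens about 5 mm too far, with a peak force of about 6 N. I tried to bring it back by resting the fingertip on the dome (up to about 5 N down), but it did not move. A nudge at its left rim did move it outward. I then pushed it in again with about 2 N from the far right, before touching the handle.

**Pushing the handle:** I pushed the red handle round with about 2 to 4 N until it stopped, and the force rose to about 11 N at the stop.

**Last checks (top camera):**
- **Lens position:** its centre is about 1.3 mm past home towards the robot and 0.2 mm to the left. That is close to the 2 mm calibration error, but taken literally it would mean a small overlap with the dowels. I stopped there and did not push again.
- **Handle:** it measures 90.0° of swing (1.57 rad), with the bar against its stop pin.
- **Nose:** it sits over the lens in the picture. I did not measure how hard it clamps.
- **Other things:** the spare lens, screwdriver and marker are where they were. The spare lens region showed more image change, but the lens sits at the same pixel, so I take it to be a shadow from the arm.

**Failed check:** the final depth fit of the lens from the scene camera failed because the arm blocked the view, so the lens position rests on the top camera alone.

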